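# Stack three plates square in the drilling jig and wedge them tight

## Robot

A 6-joint arm with a two-finger parallel gripper is mounted at the origin on a cart in front of the work surface, level with it; the furniture and walls round the work are solid. World frame = base frame: x ahead of the robot, y to its left, z up, the work surface at z = 0. Lengths are in m, angles in rad, forces in N, time in s.
With the tool pointing down it reaches from about 0.35 to 0.775 m from the base axis. Payload 5.5 kg.
Tool frame: the origin (TCP) lies at the very end of the fingers, on their centre line; the grasp point (between the pads) lies 19 mm behind it; x points along the fingers, y is the direction in which the jaws open and shut, and the axes are right-handed (so a half turn about x gives the same grasp; the last joint's range is limited). The gripper opens to 85 mm and grips with 20 to 120 N. Pads are 22 mm wide; open, the fingers measure 114 mm over their backs; the gripper's body (76 mm by 85 mm) begins 54 mm behind the grasp point. The pads swing forward as they close: fully open they stand 13 mm farther back than shut.
Start: joints at [-1.435, 0.313, 0.046, 1.304, 0, 1.431], TCP at [0.157, -0.553, 0.192] pointing down, gripper open.
Joint ranges: [-2.76, 2.76], [-0.86, 1.69], [-1.03, 1.26], [-2.2, 2.34], [-1.47, 1.5], [-3.14, 3.14]. Speed limits (rad/s): [2.57, 2.57, 3.14, 3.14, 3.14, 3.14].

## Interface

Orientations are given as a unit quaternion [w, x, y, z].
In Python, from workcell import readout, cams, env, finder gives the robot as it stands.
- The arm moves only by the tool drive_tool, never from a script. Its argument "moves" is a list that holds one entry, the list of rows, each a list of 7 numbers: the shift along the tool's x, y, z in m, then the turn, a rotation vector about the tool's x, y, z in rad, then the closure in counts, from 0 (fully open) to 255 (shut). A call has exactly 5 rows; each row is the pose to reach, as a shift and turn from the pose measured when the call began, along the tool's axes at that moment; what a row does not reach only later rows make up. A row lasts 1/8 s, in which the tool goes at most 62.5 mm and 10.7 degrees, less where a joint would pass 70% of its speed; a pose out of reach is approached as far as the arm can. A call with a gripper value outside its range is refused whole. The fingers move at their own pace and stop on an object; "squeeze" is the grip in N (left out, the last holds). Time passes only in rows, so rows that repeat a pose let the fingers close, or fill a call up. It gives the time, the measured TCP pose, the force and the opening at its end, in the units of the state.
- readout.get_state(): the state, without advancing time (a new reading comes with each control period).
- cams.read_camera(name): name is "scene" or "top"; returns the picture (420x560x3 uint8, blue, green, red); there is no depth.
- cams.camera_params(name): a dict with "mtx" (3x3 intrinsics, pixels), "dist" ([k1, k2, p1, p2, k3] as OpenCV has them; the pictures are not rectified), "R" (3x3) and "t" (3): a world point X has camera coordinates R X + t. Camera axes: x right, y down, z forward; pixel columns grow to the right and rows downward; lengths in m; the calibration is good to about 2 mm. A picture is of the moment at which its call begins. camera_params takes no time and is no camera call.
- env.hand_in(): hands the job in, once; it reports no verdict.
Trained networks look in the newest picture that a camera, given by its name, has taken for a name from the list of things; names that differ only in an ending like _2 or _b are one class to them, and where a whole thing is asked for, a point or a joint stands for the part that bears it (a point fixed in the world has none). Each returns a list of dicts, best first, with "conf" (0 to 1); they miss things now and then, are a little off and sometimes report something else, mostly with a low value. They report only what shows in the picture. A call takes as long as a camera call. They do not tell look-alikes from the thing itself.
- finder.regions_of(camera, name): "pixels" (420x560 bool, what is visible of it) and "point" ([column, row] in pixels, amid what is visible of it).
The state is a dict: "clock": time; "joint_pos": joint angles; "qvel": joint speeds; "tau": joint torques, N m; "tcp_pos": TCP position; "orientation": TCP orientation; "wrist_force": force on the tool from outside, world axes, zero at the start; "ft_torque": the same for the moment, N m; "finger_gap": finger opening in m.
Only numpy, scipy, OpenCV 4.12 (cv2) and the standard library are available. Lean on these libraries where they do the work, as an engineer would, in place of code of your own. Each camera call takes 0.05 s, during which the arm holds its last target.

## Task

Three plates are to be drilled in one go: lay the third plate on the two that lie loosely in the drilling jig, and push the pile square, long sides flush against the two dowel pins. Then pick up the hammer and tap the brass wedge in with it, never pushing it with the fingers, until it stops advancing and clamps the square pile tight against the end stop. Finally lay the hammer down on the bench, clear of the jig.

Things in the scene. Friction and masses are not known exactly. Their poses are not given: they have to be found in the camera images.
- jig: Drilling jig, fixed: grey base 12 mm thick, reaching from x -91 to +74 and y -85 to +61 mm. Origin on the bench below the centre of the pile as it must finally lie. End stop at +x, two dowel pins at +y; at -x a rail, 34 mm high above the base, its inner face slanting 1:6: between it and the pile's near end is the wedge's way, narrowing towards +y.
- jig_stop (a point): Middle of the end stop's flat face, at jig x +37.5, y 0, z 30 mm; the stop is 78 mm wide and 44 mm high above the base. The plates' far ends must meet it.
- jig_pins (a point): Point midway between the two dowel pins' axes, at jig x 0, y +34, z 32 mm. The pins are 8 mm thick, 48 mm high above the base, and stand 31 mm either side along the jig's x; they touch the pile's long side at jig y +30 mm.
- plate_a_mid (a point): Centre of the lowest plate: black steel, 60 x 75 x 11 mm (plate's own x, y, z), 0.3 kg. It lies on two 8 mm parallels on the jig's base (its underside 20 mm above the bench), long side (its y) along the jig's x, 1 to 2 mm short of the stop, 3 to 12 mm short of the pins, askew. Squared: jig x 0, y 0, z 25.5 mm.
- plate_b_mid (a point): Centre of the second plate, identical, lying askew on the lowest one. Squared: jig x 0, y 0, z 36.5 mm.
- plate_c_mid (a point): Centre of the third plate, identical, lying flat on the bench to the left, to be laid on the second with its long side along the jig's x. Squared: jig x 0, y 0, z 47.5 mm.
- wedge: Brass wedge, 130 mm long (its y), 38 mm high, 9 mm thick at the thin end (+y), 30.7 mm at the butt (-y), 0.35 kg. Loose, standing in its way on the jig's base with play between rail and pile, lengthwise along the jig's y. Origin: under the middle of its straight +x face, which bears on the plates' ends.
- wedge_butt (a point): Centre of the wedge's butt, the flat end that is struck towards the jig's +y; 31 mm above the bench. With a squared pile the wedge becomes tight when this point reaches about y -95 mm in the jig's frame; it starts at -119 to -129 mm.
- hammer_hold (a point): Grip point at the hammer's balance, on the axis of its round handle (25 mm thick), 13 mm above the bench. Hammer 0.4 kg, 263 mm long, lying on the right, head away from the robot; its x runs along the handle to the head, its y along the head to the flat face. The head, 26 mm square, crosses the handle 49 mm from this point along +x, from y -48 (pein) to +40 mm (flat face).
- hammer_face (a point): Centre of the hammer's flat striking face, which looks to the hammer's +y.
Not all that is in view belongs to the job. Leave any orange look-alike of the part that bears plate_c_mid alone.

How it is judged:
By the outcome, as a careful person would: the job done as asked, in the order asked, and still so for the second after the job is handed in, with the robot touching nothing.
It also fails if it takes over 64 s, if anything falls off the work surface, if the arm or the gripper's body presses on something with over 40 N, if the wrist force passes 120 N, or if a joint passes its speed limit or range.

## Working session

There is one attempt and no reset: what is moved stays moved. The work goes in short steps, Python scripts to look and compute and a tool call to move; the robot and the scene stay as the last step left them, time stands still between calls to the robot, and variables do not carry over. Pictures are saved under pics/ and viewed, and the job is handed in when it is done.

Besides the shell and the picture viewer there is one more tool, called after "Call:" by a JSON object that holds its "op" and its "data". drive_tool: Moves the arm, as the interface text tells. Its arguments: {"type":"object","properties":{"moves":{"type":"array"},"squeeze":{"type":"number"}},"required":["moves"]}

```bash
ls -la; mkdir -p pics; python3 - <<'E'
from workcell import readout, cams
import cv2, numpy as np
s=readout.get_state(); print(s)
for n in ("scene","top"):
    im=cams.read_camera(n); cv2.imwrite(f"pics/{n}0.png",im)
    p=cams.camera_params(n); print(n,{k:np.round(v,4).tolist() for k,v in p.items()})
E
```

```text
total 12
drwxr-xr-x  3 agent agent 4096 Dec  7 01:58 .
drwxr-xr-x 23 root  root  4096 Dec  7 01:58 ..
drwxr-xr-x  2 agent agent 4096 Dec  7 01:58 pics
{'clock': 0.0, 'joint_pos': array([-1.43463720e+00,  3.13994556e-01,  4.49727639e-02,  1.30358343e+00,
       -1.12494305e-05,  1.43120130e+00]), 'qvel': array([ 3.72641676e-04, -1.53902309e-04,  2.89514910e-04, -1.07410601e-05,
       -5.06311887e-05, -4.92403698e-05]), 'tau': array([-1.67914145e-04, -4.80622780e+01,  2.98537284e+01,  1.93740567e-02,
        3.49145455e-05, -1.20577238e-05]), 'tcp_pos': array([ 0.15646737, -0.55270143,  0.19110971]), 'orientation': array([-0.09654563, -0.70039318, -0.09782472,  0.70039893]), 'wrist_force': array([ 0.2537238 ,  0.19262208, -0.334454  ]), 'ft_torque': array([0.03521252, 0.01371617, 0.02652346]), 'finger_gap': 0.08539691767947821}
scene {'mtx': [[472.1865, 0.0, 282.2135], [0.0, 472.1865, 205.8904], [0.0, 0.0, 1.0]], 'dist': [0.0377, 0.0, 0.0, 0.0, 0.0], 'R': [[-0.8068, -0.5908, 0.0074], [-0.4605, 0.6209, -0.6343], [0.3702, -0.5152, -0.773]], 't': [0.4884, 0.2877, 0.7315]}
top {'mtx': [[402.6314, 0.0, 273.4859], [0.0, 402.6314, 216.7141], [0.0, 0.0, 1.0]], 'dist': [0.009, 0.0, 0.0, 0.0, 0.0], 'R': [[-0.0219, -0.9998, 0.003], [-0.9954, 0.0215, -0.0938], [0.0937, -0.005, -0.9956]], 't': [0.0089, 0.5787, 0.9504]}
```

View pics/scene0.png

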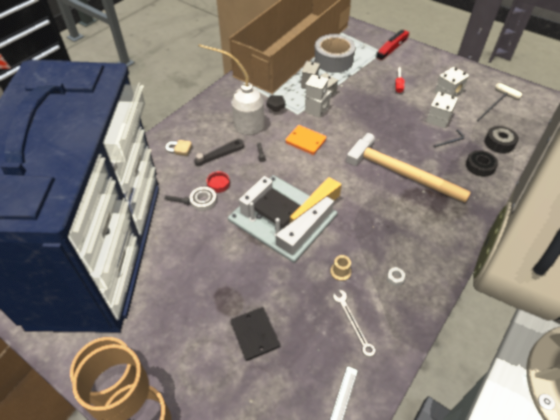

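View pics/top0.png

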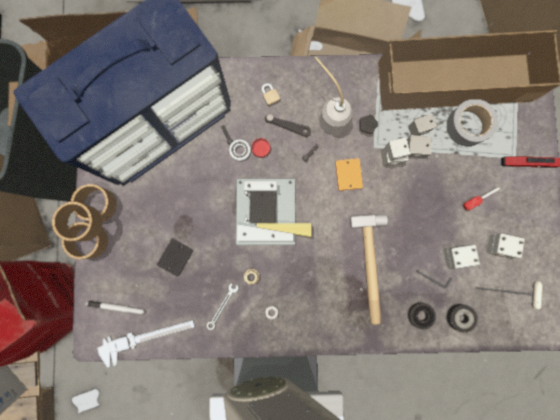

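```bash
cat > h.py <<'E'
import numpy as np, cv2
from workcell import readout, cams, env, finder
from scipy.spatial.transform import Rotation as Ro
def P(n):
    p=cams.camera_params(n); return [np.array(p[k],float) for k in ("mtx","dist","R","t")]
def proj(n,X):
    K,d,R,t=P(n); X=np.atleast_2d(np.array(X,float))
    return cv2.projectPoints(X,cv2.Rodrigues(R)[0],t,K,d)[0].reshape(-1,2)
def ray(n,uv,z):
    K,d,R,t=P(n)
    q=cv2.undistortPoints(np.array(uv,float).reshape(-1,1,2),K,d).reshape(-1,2)
    D=np.c_[q,np.ones(len(q))]@R; C=-R.T@t
    return C+D*((z-C[2])/D[:,2])[:,None]
def tri(uv1,uv2):
    A=[];b=[]
    for n,uv in (("scene",uv1),("top",uv2)):
        K,d,R,t=P(n); q=cv2.undistortPoints(np.array(uv,float).reshape(-1,1,2),K,d).reshape(2)
        for i in range(2):
            A.append(R[i]-q[i]*R[2]); b.append(q[i]*t[2]-t[i])
    return np.linalg.lstsq(np.array(A),np.array(b),rcond=None)[0]
def st():
    s=readout.get_state(); q=s['orientation']
    return s, s['tcp_pos'], Ro.from_quat([q[1],q[2],q[3],q[0]])
def crop(n,im,c,w,f,name):
    u0,v0=int(c[0]-w/2),int(c[1]-w*0.375)
    u0=max(u0,0);v0=max(v0,0)
    cv2.imwrite(name,cv2.resize(im[v0:v0+int(w*.75),u0:u0+w],None,fx=f,fy=f,interpolation=cv2.INTER_CUBIC)); print(name,"origin",u0,v0,"scale",f)
def rowfor(pos,R,grip=None):
    """shift & rotvec in current tool frame to reach world pos, rotation R"""
    s,p,R0=st(); sh=R0.inv().apply(np.array(pos)-p); rv=(R0.inv()*R).as_rotvec(); return np.round(sh,4),np.round(rv,4)
E
python3 - <<'E'
from h import *
for n in ("scene","top"):
    im=cams.read_camera(n)
    ov=im.copy()
    for nm in ("jig","plate_a_mid","plate_c_mid","wedge","hammer_hold"):
        for r in finder.regions_of(n,nm)[:4]:
            m=r["pixels"]; print(n,nm,round(r["conf"],2),np.round(r["point"],1),m.sum())
    for c,k in ((((285,215)) if n=="scene" else (265,212),"jig"),(((255,333)) if n=="scene" else (175,257),"pc"),(((400,165)) if n=="scene" else (370,265),"ham")):
        crop(n,im,c,130 if k!="ham" else 160,6 if k!="ham" else 5,f"pics/{n}_{k}.png")
E
```

```text
scene jig 0.87 [278.4 222.4] 4090
scene plate_c_mid 0.88 [304.6 140.2] 714
scene plate_c_mid 0.87 [255.4 336.3] 1649
scene plate_c_mid 0.65 [405.2 166.4] 1782
scene wedge 0.84 [322.6 195.8] 734
scene wedge 0.59 [277.7 221.4] 4087
scene hammer_hold 0.65 [402.  168.9] 1941
scene hammer_hold 0.61 [288.1 224.8] 4187
pics/scene_jig.png origin 220 166 scale 6
pics/scene_pc.png origin 190 284 scale 6
pics/scene_ham.png origin 320 105 scale 5
top jig 0.75 [276.2 217.1] 2720
top plate_c_mid 0.98 [350. 175.] 726
top plate_c_mid 0.59 [173.8 258.4] 801
top wedge 0.67 [290.2 227.4] 515
top hammer_hold 0.94 [369.1 258.5] 1328
pics/top_jig.png origin 200 163 scale 6
pics/top_pc.png origin 110 208 scale 6
pics/top_ham.png origin 290 205 scale 5
```

View pics/scene_jig.png

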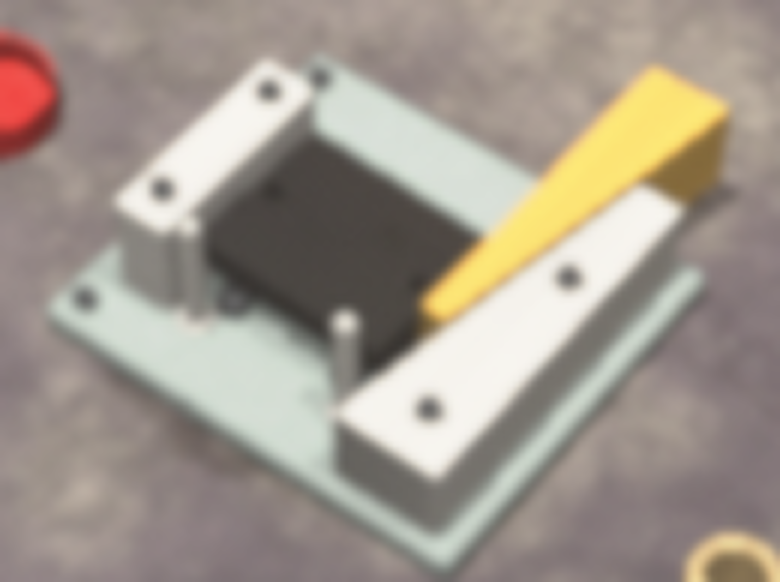

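View pics/top_jig.png

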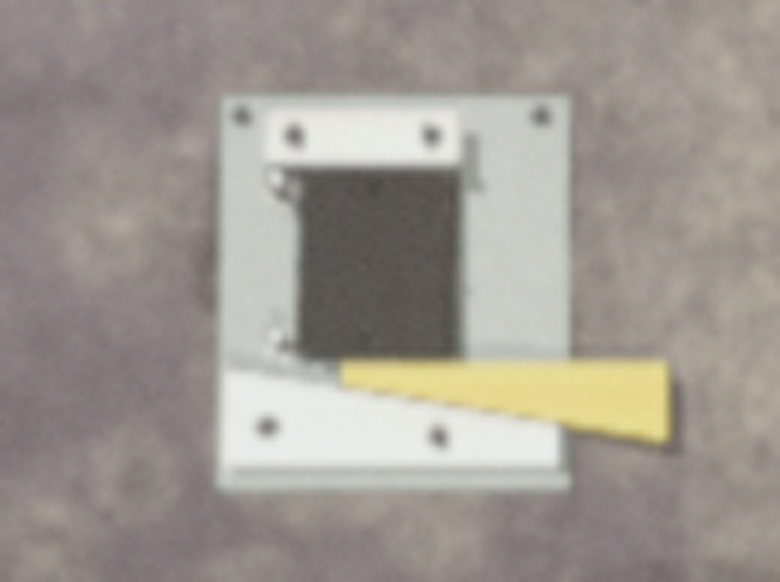

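View pics/top_pc.png

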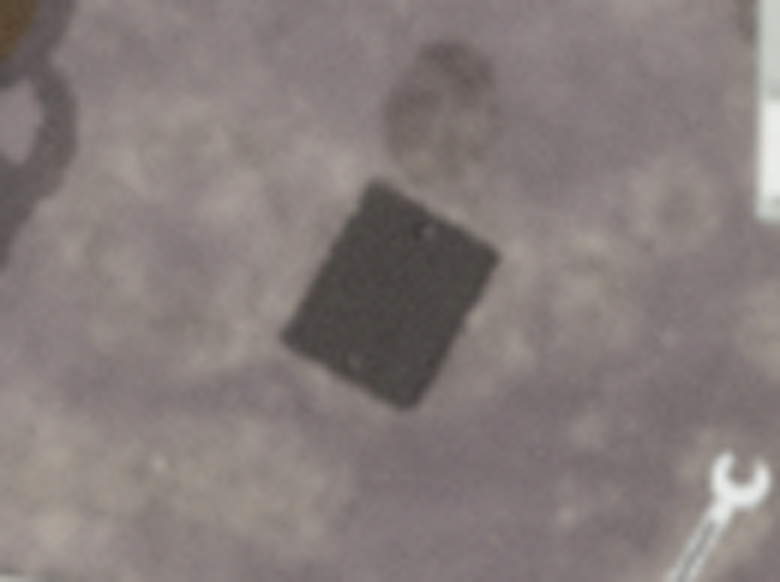

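View pics/scene_pc.png

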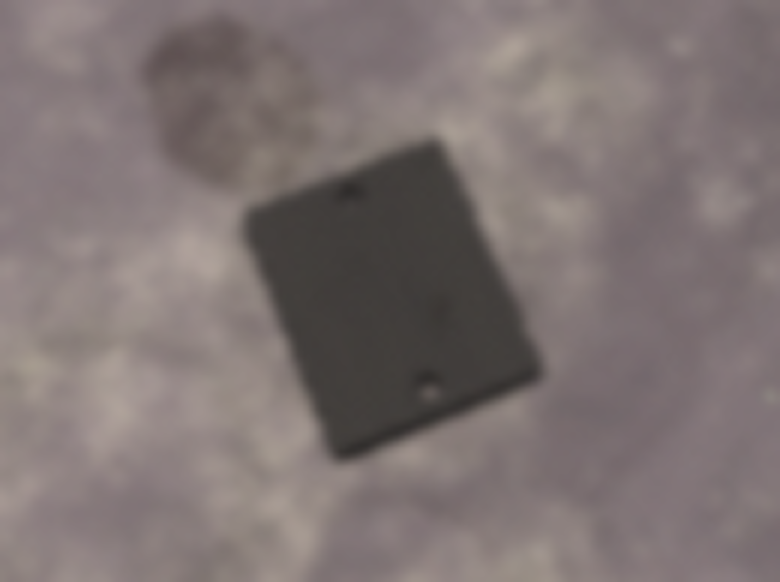

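View pics/top_ham.png

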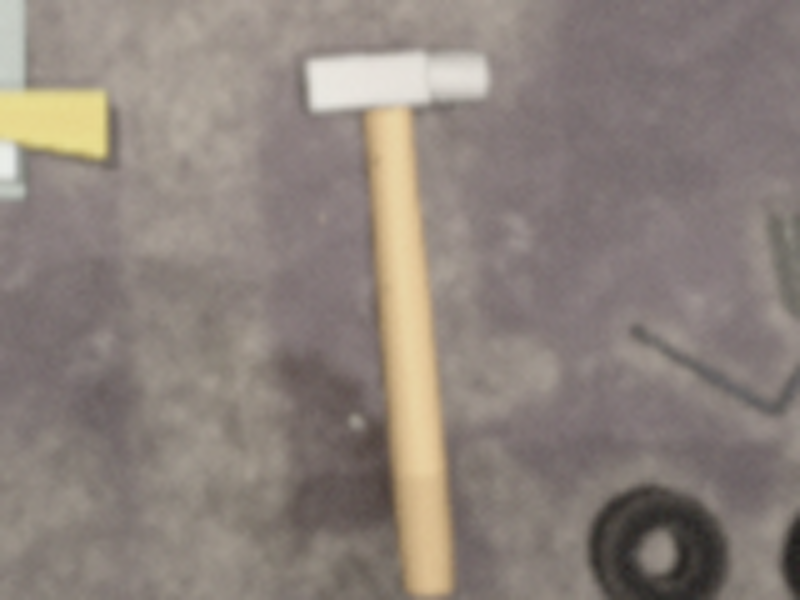

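View pics/scene_ham.png

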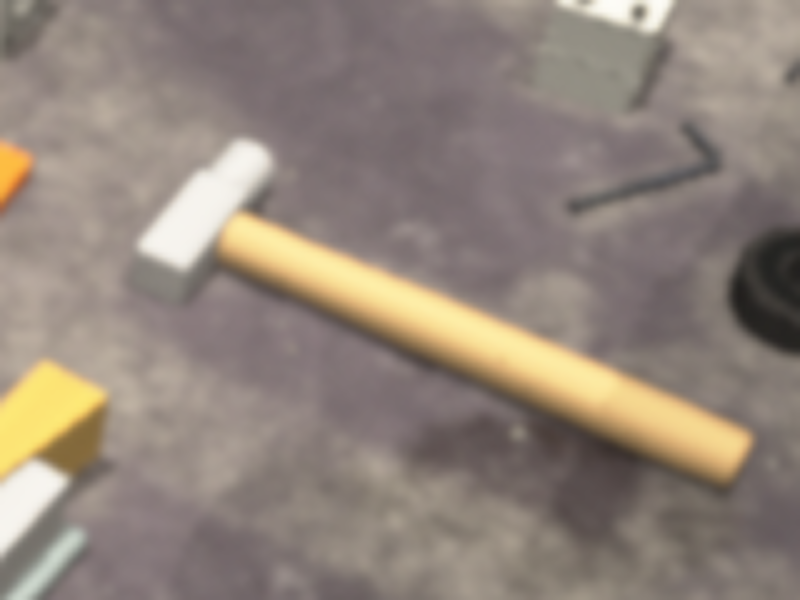

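```bash
cat > fit.py <<'E'
from h import *
from scipy.optimize import least_squares
def full(pts,o,f): return (np.array(pts,float)+.5)/f-.5+np.array(o)
def T(p,X):
    c,s=np.cos(p[2]),np.sin(p[2]); X=np.array(X,float)
    return np.c_[p[0]+c*X[:,0]-s*X[:,1],p[1]+s*X[:,0]+c*X[:,1],X[:,2]]
def fit(obs,p0):
    f=lambda p: np.concatenate([((proj(n,T(p,X))-uv)).ravel() for n,X,uv in obs])
    for o in (obs,)+tuple([[a] for a in obs]):
        g=lambda p: np.concatenate([((proj(n,T(p,X))-uv)).ravel() for n,X,uv in o])
        r=least_squares(g,p0,loss='soft_l1'); print([a[0] for a in o],np.round(r.x,4),"rms px",round(np.sqrt(np.mean(r.fun**2)),2))
        if o is obs: R=r.x
    return R
E
python3 - <<'E'
from fit import *
m=1e-3
JX=np.array([[74,61,12],[74,-85,12],[-91,-85,12],[-91,61,12],[31,34,60],[-31,34,60],[37.5,39,56],[37.5,-39,56]])*m
jt=full([(222,96),(570,97),(570,490),(218,490),(279,182),(277,336),(265,165),(462,165)],(200,163),6)
JXs=np.array([[74,61,12],[-91,-85,12],[74,-85,12],[31,34,60],[-31,34,60],[37.5,39,56],[37.5,-39,56]])*m
js=full([(52,310),(703,275),(320,57),(190,222),(346,320),(167,228),(313,98)],(220,166),6)
p=fit([("top",JX,jt),("scene",JXs,js)],[.5,0,0])
hx,hy=.030,.0375
C=np.array([[hx,hy,.011],[hx,-hy,.011],[-hx,-hy,.011],[-hx,hy,.011]])
# plate c corners in order: top: TL(375,180),TR(500,257),BR(406,410),BL(284,338). up=+x,left=+y
# long axis along TL->BL
c0=ray("top",full([(391,296)],(110,208),6),.011)[0]; print(c0)
ct=full([(375,180),(500,257),(406,410),(284,338)],(110,208),6)
print(np.round(ray("top",ct,.011),4))
E
```

```text
['top', 'scene'] [ 0.6025  0.0272 -0.0232] rms px 0.62
['top'] [ 0.6027  0.0274 -0.023 ] rms px 0.35
['scene'] [ 0.6023  0.0269 -0.0229] rms px 0.81
[0.48691047 0.23947842 0.011     ]
[[0.5343 0.2461 0.011 ]
 [0.5017 0.1951 0.011 ]
 [0.4408 0.2333 0.011 ]
 [0.4709 0.2828 0.011 ]]
```

```bash
python3 - <<'E'
from fit import *
J=[.6026,.0273,-.023]
def toJ(X):
    c,s=np.cos(J[2]),np.sin(J[2]); d=X[:,:2]-np.array(J[:2]); return np.round(1e3*np.c_[c*d[:,0]+s*d[:,1],-s*d[:,0]+c*d[:,1]],1)
print("wedge top",toJ(ray("top",full([(341,360),(341,385),(668,361),(668,441)],(200,163),6),.050)))
print("wedge scene",toJ(ray("scene",full([(423,300),(440,318),(655,68),(728,108)],(220,166),6),.050)))
print("plate b top",toJ(ray("top",full([(300,170),(462,170),(460,357),(300,357)],(200,163),6),.042)))
print("plate b scene",toJ(ray("scene",full([(203,240),(318,135),(483,240),(385,340)],(220,166),6),.042)))
m=1e-3
hx,hy=.030,.0375
Z=.011
C=np.array([[hx,-hy,Z],[-hx,-hy,Z],[-hx,hy,Z],[hx,hy,Z]])
# long axis plate y ; corners order TL,TR,BR,BL with plate +y toward lower-left
ct=full([(375,180),(500,257),(406,410),(284,338)],(110,208),6)
cs=full([(342,445),(543,368),(435,138),(248,213)],(190,284),6)
w=ray("top",ct,.011); ws=ray("scene",cs,.011); print(np.round(w,4),np.round(ws,4))
# hammer, z top 26mm head
ht=full([(307,60),(312,112),(429,106),(427,53),(488,53),(488,99)],(290,205),5)
hs=full([(208,165),(140,242),(186,270),(245,203)],(320,105),5)
print("hammer top",np.round(ray("top",ht,.026),4)); print("hammer scene",np.round(ray("scene",hs,.026),4))
hd=full([(388,130),(428,590),(412,400)],(290,205),5); print("handle",np.round(ray("top",hd,.018),4))
E
```

```text
wedge top [[ -39.3    9. ]
 [ -49.2    8.9]
 [ -39.5 -120.1]
 [ -71.1 -119.8]]
wedge scene [[ -40.2    6. ]
 [ -48.6    8.4]
 [ -42.1 -120.4]
 [ -71.2 -120.3]]
plate b top [[ 37.7  26.1]
 [ 37.8 -38.8]
 [-37.4 -38.1]
 [-37.5  25.6]]
plate b scene [[ 33.9  24.6]
 [ 32.7 -33.4]
 [-37.  -30.6]
 [-36.7  20.8]]
[[0.5343 0.2461 0.011 ]
 [0.5017 0.1951 0.011 ]
 [0.4408 0.2333 0.011 ]
 [0.4709 0.2828 0.011 ]] [[0.4685 0.2826 0.011 ]
 [0.4382 0.2343 0.011 ]
 [0.5032 0.1979 0.011 ]
 [0.5311 0.2469 0.011 ]]
hammer top [[ 0.5751 -0.1921  0.026 ]
 [ 0.5497 -0.1935  0.026 ]
 [ 0.5514 -0.2504  0.026 ]
 [ 0.5772 -0.2506  0.026 ]
 [ 0.5766 -0.2802  0.026 ]
 [ 0.5542 -0.2791  0.026 ]]
hammer scene [[ 0.5746 -0.2562  0.026 ]
 [ 0.5735 -0.1961  0.026 ]
 [ 0.5488 -0.1931  0.026 ]
 [ 0.5492 -0.2445  0.026 ]]
handle [[ 0.5406 -0.2319  0.018 ]
 [ 0.3202 -0.2412  0.018 ]
 [ 0.41   -0.2377  0.018 ]]
```

```bash
cat >> h.py <<'E'
def down(yaw):
    """tool x down, tool y (jaw) at world yaw"""
    x=np.array([0,0,-1.]); y=np.array([np.cos(yaw),np.sin(yaw),0]); return Ro.from_matrix(np.c_[x,y,np.cross(x,y)])
def plan(pos,yaw,grip,n=None):
    s,p,R0=st(); sh,rv=rowfor(pos,down(yaw)); d=np.linalg.norm(np.array(pos)-p); a=np.degrees(np.linalg.norm(rv))
    print("t",round(s['clock'],2),"tcp",np.round(p,4),"F",np.round(s['wrist_force'],1),"gap",round(s['finger_gap'],4),"j",np.round(s['joint_pos'],2))
    print("dist",round(d,3),"ang",round(a,1),"rows>=",round(max(d/.0625,a/10.7),1))
    print("final",[*sh.tolist(),*rv.tolist(),grip])
E
python3 - <<'E'
from h import *
s,p,R=st(); print(np.round(R.as_matrix(),3))
print(np.degrees(np.arctan2(R.as_matrix()[1,1],R.as_matrix()[0,1])))
plan([.40,-.25,.20],np.radians(60),0)
plan([.487,.2393,.15],np.radians(60),0)
plan([.487,.2393,.15],np.radians(-120),0)
E
```

```text
[[ 0.     0.272 -0.962]
 [-0.    -0.962 -0.272]
 [-1.     0.     0.   ]]
-74.195484510855
t 0.7 tcp [ 0.1566 -0.5533  0.1921] F [-0.2  0.4 -0.3] gap 0.0855 j [-1.43  0.31  0.05  1.3   0.    1.43]
dist 0.389 ang 134.2 rows>= 12.5
final [-0.008, -0.2255, -0.3168, -2.3422, 0.0001, -0.0, 0]
t 0.7 tcp [ 0.1566 -0.5533  0.1921] F [-0.2  0.4 -0.3] gap 0.0855 j [-1.43  0.31  0.05  1.3   0.    1.43]
dist 0.86 ang 134.2 rows>= 13.8
final [0.042, -0.6727, -0.5338, -2.3422, 0.0001, -0.0, 0]
t 0.7 tcp [ 0.1566 -0.5533  0.1921] F [-0.2  0.4 -0.3] gap 0.0855 j [-1.43  0.31  0.05  1.3   0.    1.43]
dist 0.86 ang 45.8 rows>= 13.8
final [0.042, -0.6727, -0.5338, 0.7994, -0.0, -0.0001, 0]
```

Call:
{"op": "drive_tool", "data": {"moves": [[[0,-0.035,-0.0486,-0.18,0,0,0],[0,-0.07,-0.097,-0.36,0,0,0],[0,-0.105,-0.146,-0.54,0,0,0],[0,-0.14,-0.194,-0.72,0,0,0],[0,-0.175,-0.243,-0.9,0,0,0]]]}}

```text
clock: 1.32
tcp_pos: [0.3437, -0.3174, 0.1923]
orientation: [0.394, 0.587, 0.393, -0.587]
wrist_force: [0.9, -1.1, 0.1]
finger_gap: 0.0853
```

```bash
python3 - <<'E'
from h import *
s,p,R=st(); print(np.round(R.as_matrix(),3))
plan([.43,.05,.19],np.radians(30),0)
plan([.487,.2393,.12],np.radians(60),0)
E
```

```text
[[ 0.001  0.925 -0.38 ]
 [-0.001 -0.38  -0.925]
 [-1.     0.001  0.001]]
t 1.32 tcp [ 0.3437 -0.3174  0.1923] F [ 0.9 -1.1  0.1] gap 0.0853 j [-0.92  0.1  -0.22  1.25 -0.    1.04]
dist 0.377 ang 52.3 rows>= 6.0
final [0.002, -0.0597, -0.3726, -0.9132, 0.001, -0.0007, 0]
t 1.32 tcp [ 0.3437 -0.3174  0.1923] F [ 0.9 -1.1  0.1] gap 0.0853 j [-0.92  0.1  -0.22  1.25 -0.    1.04]
dist 0.579 ang 82.3 rows>= 9.3
final [0.0719, -0.0789, -0.5694, -1.4368, 0.0012, -0.0004, 0]
```

Call:
{"op": "drive_tool", "data": {"moves": [[[0,-0.007,-0.06,-0.16,0,0,0],[0,-0.015,-0.12,-0.32,0,0,0],[0,-0.023,-0.18,-0.48,0,0,0],[0,-0.032,-0.24,-0.64,0,0,0],[0,-0.04,-0.3,-0.8,0,0,0]]]}}

```text
clock: 1.95
tcp_pos: [0.421, -0.0228, 0.1925]
orientation: [0.593, 0.386, 0.591, -0.386]
wrist_force: [1.9, -0.8, 0.1]
finger_gap: 0.0857
```

```bash
python3 - <<'E'
from h import *
plan([.487,.2393,.10],np.radians(60),0)
E
```

```text
t 1.95 tcp [ 0.421  -0.0228  0.1925] F [ 1.9 -0.8  0.1] gap 0.0857 j [-0.24  0.01 -0.31  1.24 -0.    0.91]
dist 0.286 ang 36.2 rows>= 4.6
final [0.0923, 0.166, -0.2133, -0.6317, 0.0024, -0.0007, 0]
```

Call:
{"op": "drive_tool", "data": {"moves": [[[0.01,0.035,-0.045,-0.13,0,0,0],[0.03,0.07,-0.09,-0.26,0,0,0],[0.05,0.104,-0.133,-0.4,0,0,0],[0.07,0.137,-0.176,-0.53,0,0,0],[0.0923,0.166,-0.2133,-0.632,0.0024,0,0]]]}}

```text
clock: 2.58
tcp_pos: [0.4876, 0.2415, 0.0997]
orientation: [0.684, 0.182, 0.683, -0.181]
wrist_force: [0.1, 0.9, -0.9]
finger_gap: 0.0854
```

```bash
python3 - <<'E'
from h import *
plan([.487,.2393,.004],np.radians(60),0)
im=cams.read_camera("top"); crop("top",im,(175,257),130,6,"pics/top_pc2.png")
im=cams.read_camera("scene"); crop("scene",im,(255,320),160,5,"pics/scene_pc2.png")
E
```

```text
t 2.58 tcp [0.4876 0.2415 0.0997] F [ 0.1  0.9 -0.9] gap 0.0854 j [ 0.31  0.3  -0.21  1.06  0.    0.83]
dist 0.096 ang 0.3 rows>= 1.5
final [0.0957, -0.0024, 0.0005, 0.0049, 0.0011, -0.0016, 0]
pics/top_pc2.png origin 110 208 scale 6
pics/scene_pc2.png origin 175 260 scale 5
```

View pics/scene_pc2.png

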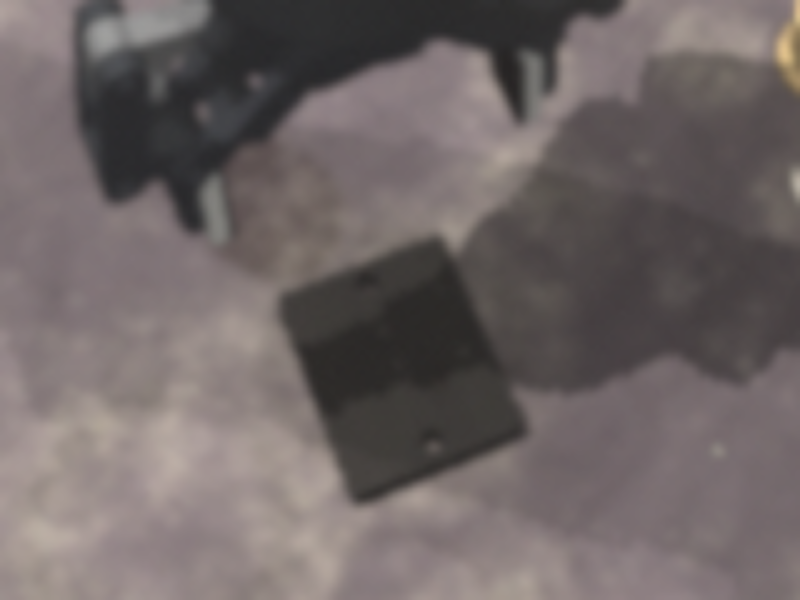

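```bash
python3 - <<'E'
from h import *
for uv in ((280.3,283.5),(218,307.8)):
  for z in (.09,.10,.105,.11,.115): print(z,np.round(ray("scene",[uv],z)[0]-[.4876,.2415,0],4), )
print(.0427*np.array([.5,.866]))
E
```

```text
0.09 [-0.0097 -0.0612  0.09  ]
0.1 [-0.0131 -0.0565  0.1   ]
0.105 [-0.0148 -0.0542  0.105 ]
0.11 [-0.0165 -0.0518  0.11  ]
0.115 [-0.0182 -0.0495  0.115 ]
0.09 [0.0416 0.0287 0.09  ]
0.1 [0.0374 0.032  0.1   ]
0.105 [0.0353 0.0337 0.105 ]
0.11 [0.0332 0.0354 0.11  ]
0.115 [0.0311 0.037  0.115 ]
[0.02135   0.0369782]
```

Call:
{"op": "drive_tool", "data": {"moves": [[[0.04,-0.0024,0.0005,0.005,0.001,-0.0016,0],[0.08,-0.0024,0.0005,0.005,0.001,-0.0016,0],[0.1017,-0.0024,0.0005,0.005,0.001,-0.0016,0],[0.1017,-0.0024,0.0005,0.005,0.001,-0.0016,100],[0.1017,-0.0024,0.0005,0.005,0.001,-0.0016,140]]], "squeeze": 50}}

```text
clock: 3.3
tcp_pos: [0.4862, 0.2404, -0.0032]
orientation: [0.682, 0.183, 0.684, -0.183]
wrist_force: [0.4, -0.3, -0.3]
finger_gap: 0.0521
```

Call:
{"op": "drive_tool", "data": {"moves": [[[0,0,0,0,0,0,140],[0,0,0,0,0,0,140],[-0.03,0,0,0,0,0,140],[-0.07,0,0,0,0,0,140],[-0.1,0,0,0,0,0,140]]]}}

```text
clock: 3.92
tcp_pos: [0.4871, 0.2406, 0.099]
orientation: [0.683, 0.183, 0.683, -0.182]
wrist_force: [-0.1, 0.4, -0.2]
finger_gap: 0.0384
```

```bash
python3 - <<'E'
from h import *
plan([.600,.022,.10],np.radians(88.7),140)
im=cams.read_camera("scene"); crop("scene",im,(255,300),160,5,"pics/scene_pc3.png")
E
```

```text
t 3.92 tcp [0.4871 0.2406 0.099 ] F [-0.1  0.4 -0.2] gap 0.0384 j [ 0.31  0.3  -0.21  1.06  0.    0.83]
dist 0.246 ang 28.6 rows>= 3.9
final [-0.0012, -0.133, 0.207, -0.4999, -0.0007, -0.0006, 140]
pics/scene_pc3.png origin 175 240 scale 5
```

View pics/scene_pc3.png

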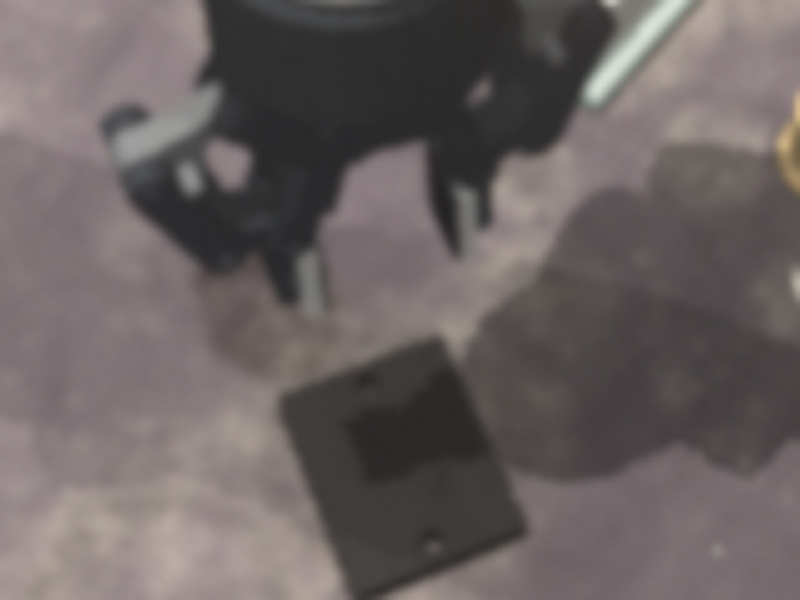

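```bash
python3 - <<'E'
from h import *
for uv in ((267.4,290.8),(237.8,303.3)):
  for z in (.09,.10,.105,.11,.115): 
    d=ray("scene",[uv],z)[0]-[.4871,.2406,0]; a=np.radians(60); print(z,"along",round(d[0]*np.cos(a)+d[1]*np.sin(a),4),"across",round(-d[0]*np.sin(a)+d[1]*np.cos(a),4))
E
```

```text
0.09 along -0.0332 across -0.0184
0.1 along -0.0312 across -0.0132
0.105 along -0.0302 across -0.0105
0.11 along -0.0292 across -0.0079
0.115 along -0.0282 across -0.0053
0.09 along 0.0166 across -0.0166
0.1 along 0.0178 across -0.0115
0.105 along 0.0184 across -0.0089
0.11 along 0.0191 across -0.0063
0.115 along 0.0197 across -0.0037
```

Call:
{"op": "drive_tool", "data": {"moves": [[[0,0,0,0,0,0,0],[0,0,0,0,0,0,0],[0.04,0,0,0,0,0,0],[0.08,0,0,0,0,0,0],[0.1,0,0,0,0,0,0]]]}}

```text
clock: 4.6
tcp_pos: [0.4869, 0.2407, -0.0007]
orientation: [0.683, 0.183, 0.683, -0.182]
wrist_force: [-1.1, -0.2, 1.5]
finger_gap: 0.0853
```

```bash
python3 - <<'E'
from h import *
plan([.487,.2393,-.003],np.radians(60),140)
im=cams.read_camera("scene"); crop("scene",im,(255,310),130,6,"pics/scene_pc4.png")
im=cams.read_camera("top"); crop("top",im,(175,257),130,6,"pics/top_pc4.png")
E
```

```text
t 4.6 tcp [ 0.4869  0.2407 -0.0007] F [-1.1 -0.2  1.5] gap 0.0853 j [ 0.31  0.39 -0.35  0.83  0.    0.83]
dist 0.003 ang 0.1 rows>= 0.0
final [0.0023, -0.0011, 0.0008, 0.001, -0.0008, -0.0005, 140]
pics/scene_pc4.png origin 190 261 scale 6
pics/top_pc4.png origin 110 208 scale 6
```

View pics/scene_pc4.png

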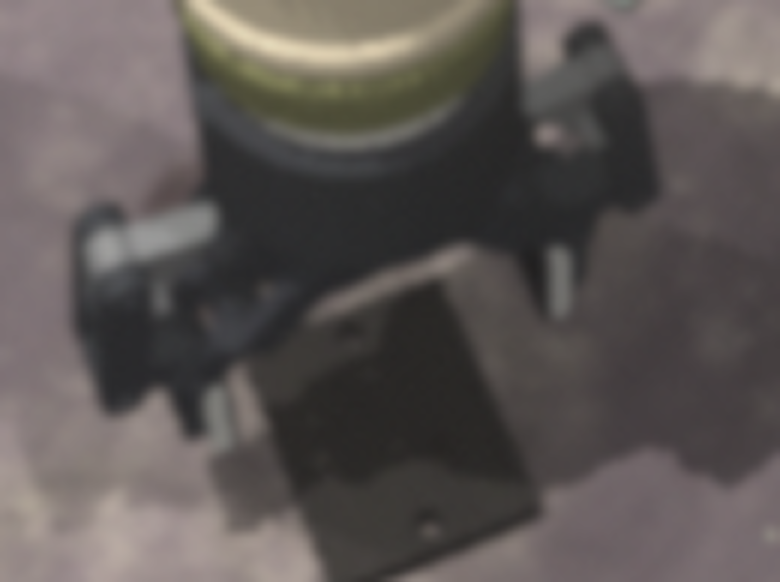

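View pics/top_pc4.png

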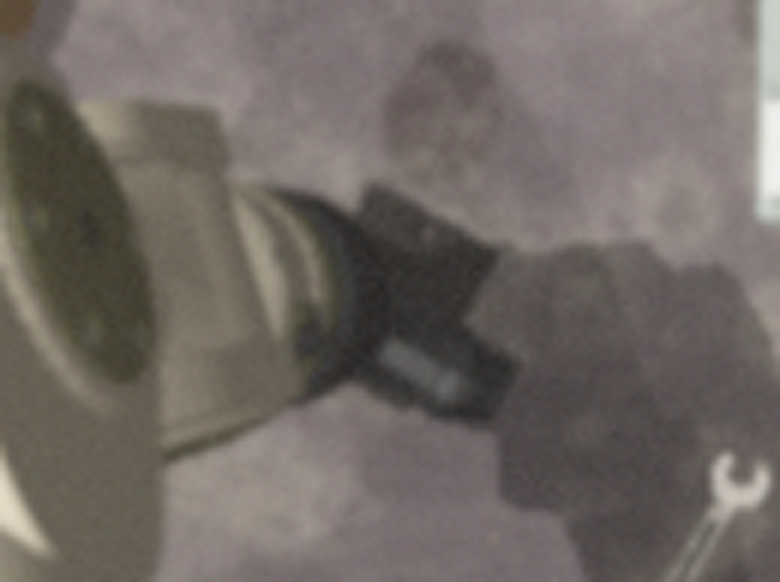

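```bash
python3 - <<'E'
from h import *
s,p,R=st(); a=np.radians(60); u=np.array([np.cos(a),np.sin(a),0]); v=np.array([-np.sin(a),np.cos(a),0])
for h in (0,.006,.012,.018,.024):
    for sg in (1,-1):
        X=[p+[0,0,h]+sg*.0427*u+w*v for w in (.011,-.011)]
        print(h,sg,np.round(((proj("scene",X)-[190,261])+.5)*6-.5).astype(int).tolist())
pc=np.array([.4869,.2393,.011])
print((proj("scene",[pc, pc+.030*u, pc-.03*u])-[190,261])*6)
E
```

```text
0 1 [[259, 537], [231, 466]]
0 -1 [[547, 418], [516, 351]]
0.006 1 [[257, 528], [230, 457]]
0.006 -1 [[547, 408], [516, 341]]
0.012 1 [[255, 519], [228, 448]]
0.012 -1 [[547, 399], [516, 331]]
0.018 1 [[254, 510], [226, 438]]
0.018 -1 [[547, 389], [516, 322]]
0.024 1 [[252, 501], [224, 429]]
0.024 -1 [[548, 380], [516, 312]]
[[386.86343147 416.34121815]
 [284.04213639 458.25303358]
 [487.53250788 375.38162665]]
```

Call:
{"op": "drive_tool", "data": {"moves": [[[0,-0.001,0.0005,0,0,0,54],[0,-0.001,0.0005,0,0,0,54],[0,-0.001,0.0005,0,0,0,54],[0.001,-0.001,0.0005,0,0,0,54],[0.002,-0.001,0.0005,0,0,0,54]]]}}

```text
clock: 5.32
tcp_pos: [0.4864, 0.2394, -0.0026]
orientation: [0.682, 0.183, 0.684, -0.183]
wrist_force: [0.1, 0.6, 0.0]
finger_gap: 0.0674
```

```bash
python3 - <<'E'
from h import *
plan([.487,.2393,-.003],np.radians(60),140)
im=cams.read_camera("scene"); g=cv2.convertScaleAbs(im,alpha=1.8,beta=10); crop("scene",g,(255,310),100,8,"pics/scene_pc5.png")
E
```

```text
t 5.33 tcp [ 0.4864  0.2394 -0.0026] F [0.1 0.6 0. ] gap 0.0674 j [ 0.31  0.39 -0.35  0.83  0.    0.83]
dist 0.001 ang 0.1 rows>= 0.0
final [0.0004, 0.0002, 0.0006, 0.001, -0.0017, 0.0005, 140]
pics/scene_pc5.png origin 205 272 scale 8
```

View pics/scene_pc5.png

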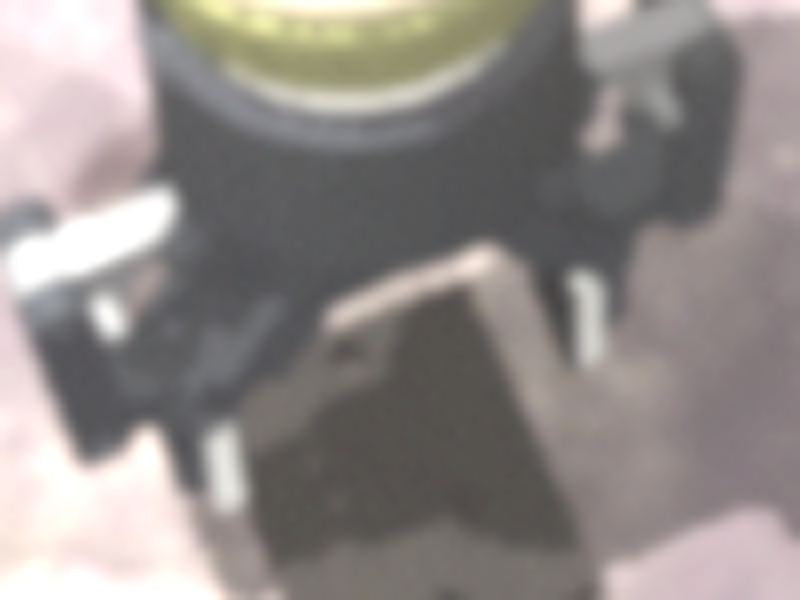

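View pics/top_pc2.png

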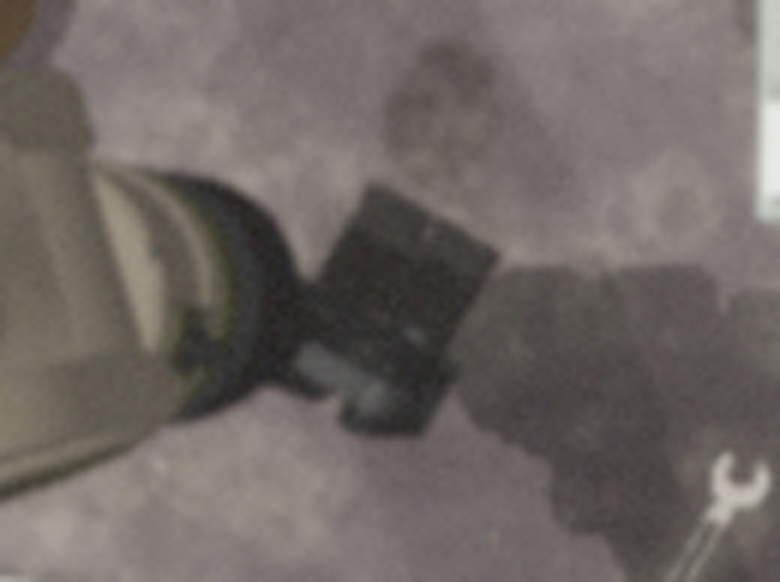

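```bash
python3 - <<'E'
from h import *
s,p,R=st(); a=np.radians(60); u=np.array([np.cos(a),np.sin(a)]); v=np.array([-np.sin(a),np.cos(a)])
for uv in ((256.4,327),(278.7,318),(234,336)):
  for z in (0,.01,.02,.03,.04):
    d=ray("scene",[uv],z)[0][:2]-p[:2]; print(uv,z,"u",round(d@u*1e3,1),"v",round(d@v*1e3,1))
E
```

```text
(256.4, 327) 0 u -6.4 v -9.8
(256.4, 327) 0.01 u -4.9 v -5.3
(256.4, 327) 0.02 u -3.5 v -0.8
(256.4, 327) 0.03 u -2.1 v 3.6
(256.4, 327) 0.04 u -0.7 v 8.1
(278.7, 318) 0 u -47.2 v -9.7
(278.7, 318) 0.01 u -45.2 v -5.3
(278.7, 318) 0.02 u -43.3 v -0.8
(278.7, 318) 0.03 u -41.3 v 3.7
(278.7, 318) 0.04 u -39.3 v 8.2
(234, 336) 0 u 33.5 v -9.9
(234, 336) 0.01 u 34.4 v -5.5
(234, 336) 0.02 u 35.3 v -1.0
(234, 336) 0.03 u 36.1 v 3.5
(234, 336) 0.04 u 37.0 v 8.0
```

Call:
{"op": "drive_tool", "data": {"moves": [[[0,0,0,0,0,0,10],[0.001,0,0,0,0,0,10],[0.003,0,0,0,0,0,10],[0.005,0,0,0,0,0,10],[0.006,0,0,0,0,0,10]]]}}

```text
clock: 6.0
tcp_pos: [0.486, 0.2393, -0.0091]
orientation: [0.682, 0.183, 0.684, -0.183]
wrist_force: [0.6, 0.6, 0.3]
finger_gap: 0.0818
```

```bash
python3 - <<'E'
from h import *
plan([.487,.2393,-.003],np.radians(60),140)
im=cams.read_camera("scene"); cv2.imwrite("pics/s6.png",im)
im=cams.read_camera("top"); cv2.imwrite("pics/t6.png",im)
E
```

```text
t 6.0 tcp [ 0.486   0.2393 -0.0091] F [0.6 0.6 0.3] gap 0.0818 j [ 0.31  0.4  -0.36  0.82  0.    0.83]
dist 0.006 ang 0.2 rows>= 0.1
final [-0.0061, 0.0005, 0.0008, 0.001, -0.0022, 0.0011, 140]
```

View pics/s6.png

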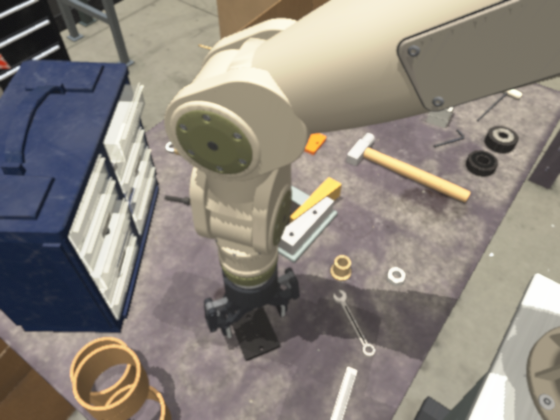

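View pics/t6.png

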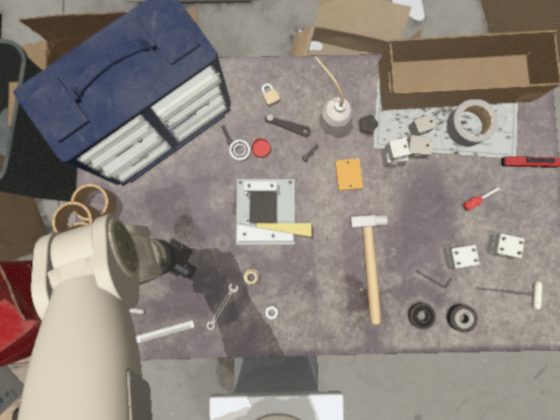

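Call:
{"op": "drive_tool", "data": {"moves": [[[0.002,0,0,0,0,0,10],[0.004,0,0,0,0,0,10],[0.005,0,0,0,0,0,10],[0.006,0,0,0,0,0,10],[0.007,0,0,0,0,0,10]]]}}

```text
clock: 6.72
tcp_pos: [0.486, 0.2393, -0.0161]
orientation: [0.682, 0.183, 0.684, -0.183]
wrist_force: [-1.2, -0.5, -0.0]
finger_gap: 0.0824
```

Call:
{"op": "drive_tool", "data": {"moves": [[[0,0,0,0,0,0,60],[0,0,0,0,0,0,60],[0,0,0,0,0,0,100],[0,0,0,0,0,0,100],[0,0,0,0,0,0,100]]], "squeeze": 40}}

```text
clock: 7.35
tcp_pos: [0.4861, 0.2393, -0.016]
orientation: [0.682, 0.183, 0.684, -0.183]
wrist_force: [-1.2, -0.1, 0.3]
finger_gap: 0.0518
```

Call:
{"op": "drive_tool", "data": {"moves": [[[0,0,0,0,0,0,5],[0,0,0,0,0,0,5],[0.004,0,0,0,0,0,5],[0.008,0,0,0,0,0,5],[0.012,0,0,0,0,0,5]]]}}

```text
clock: 7.98
tcp_pos: [0.4858, 0.2392, -0.0285]
orientation: [0.682, 0.182, 0.684, -0.183]
wrist_force: [0.1, 0.0, 0.2]
finger_gap: 0.0838
```

```bash
python3 - <<'E'
from h import *
plan([.487,.2393,-.003],np.radians(60),140)
im=cams.read_camera("scene"); g=cv2.convertScaleAbs(im,alpha=1.8,beta=10); crop("scene",g,(255,310),100,8,"pics/scene_pc7.png")
E
```

```text
t 7.97 tcp [ 0.4858  0.2392 -0.0285] F [0.1 0.  0.2] gap 0.0838 j [ 0.31  0.42 -0.38  0.77  0.    0.83]
dist 0.026 ang 0.2 rows>= 0.4
final [-0.0255, 0.0006, 0.0009, 0.001, -0.0024, 0.0013, 140]
pics/scene_pc7.png origin 205 272 scale 8
```

View pics/scene_pc7.png

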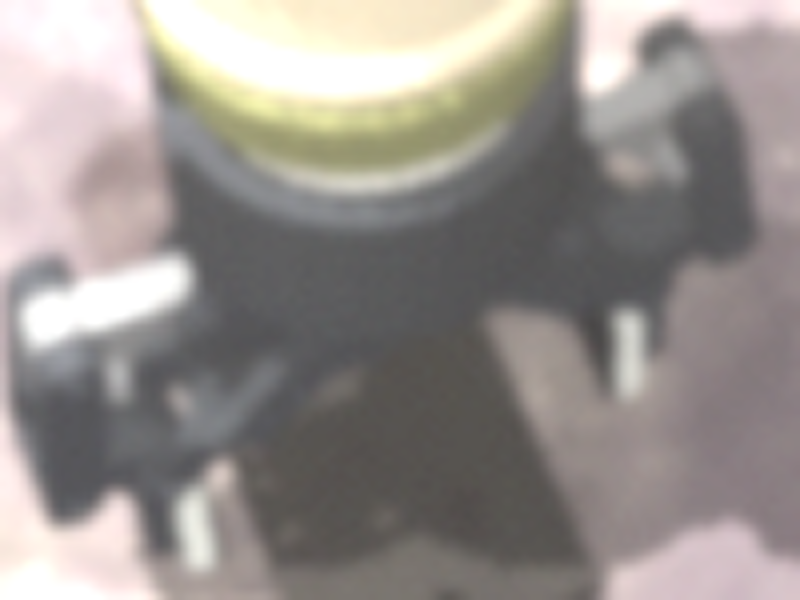

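```bash
cat > tip.py <<'E'
from h import *
def tip(r,l,o,f,yaw=60):
    s,p,R=st(); a=np.radians(yaw); u=np.array([np.cos(a),np.sin(a)]); v=np.array([-np.sin(a),np.cos(a)])
    q=np.array([(np.array(x)+.5)/f-.5+o for x in (r,l)])
    for z in (0,.01,.02,.03,.04):
        W=ray("scene",q,z); d=(W[:,:2]-p[:2])*1e3; print(z,"u",np.round(d@u,1),"v",np.round(d@v,1))
E
python3 - <<'E'
from tip import *
tip((628,395),(198,570),(205,272),8)
E
```

```text
0 u [-51.3  45.1] v [-2.4 -2.5]
0.01 u [-49.3  45.8] v [2.  1.9]
0.02 u [-47.2  46.6] v [6.4 6.2]
0.03 u [-45.2  47.3] v [10.7 10.6]
0.04 u [-43.2  48. ] v [15.1 15. ]
```

Call:
{"op": "drive_tool", "data": {"moves": [[[0.004,0,0,0,0,0,5],[0.008,0,0,0,0,0,5],[0.011,0,0,0,0,0,5],[0.013,0,0,0,0,0,54],[0.014,0,0,0,0,0,54]]]}}

```text
clock: 8.65
tcp_pos: [0.4854, 0.2391, -0.0431]
orientation: [0.682, 0.182, 0.684, -0.183]
wrist_force: [0.2, -0.3, -0.3]
finger_gap: 0.0672
```

```bash
python3 - <<'E'
from h import *
plan([.487,.2393,-.003],np.radians(60),140)
im=cams.read_camera("scene"); g=cv2.convertScaleAbs(im,alpha=1.8,beta=10); crop("scene",g,(255,315),100,8,"pics/scene_pc8.png")
E
```

```text
t 8.65 tcp [ 0.4854  0.2391 -0.0431] F [ 0.2 -0.3 -0.3] gap 0.0672 j [ 0.31  0.44 -0.39  0.74  0.    0.83]
dist 0.04 ang 0.2 rows>= 0.6
final [-0.0401, 0.0009, 0.0012, 0.001, -0.003, 0.0019, 140]
pics/scene_pc8.png origin 205 277 scale 8
```

View pics/scene_pc8.png

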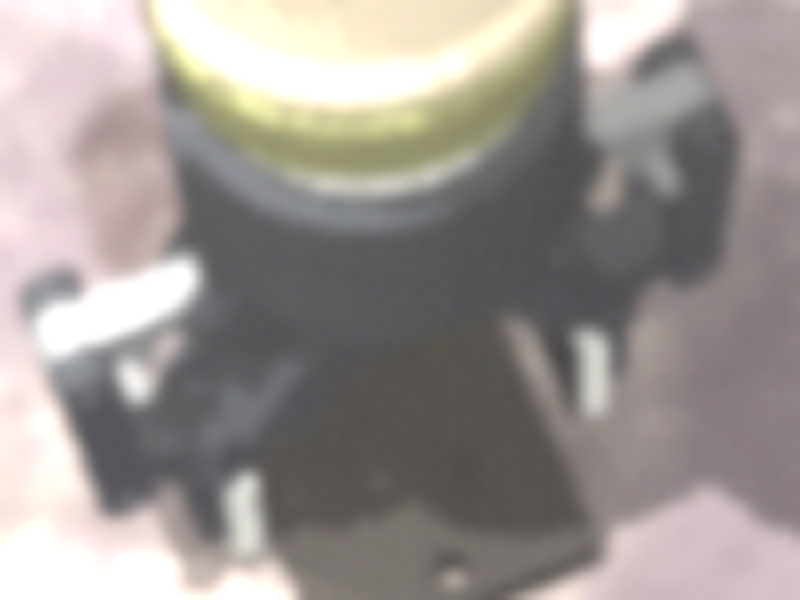

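```bash
python3 - <<'E'
from tip import *
tip((595,413),(248,555),(205,277),8)
E
```

```text
0 u [-39.6  37.6] v [6.7 6.5]
0.01 u [-37.7  38.4] v [11.  10.8]
0.02 u [-35.9  39.3] v [15.2 15. ]
0.03 u [-34.   40.1] v [19.5 19.3]
0.04 u [-32.1  40.9] v [23.7 23.5]
```

Call:
{"op": "drive_tool", "data": {"moves": [[[0.003,0,0,0,0,0,54],[0.0055,0,0,0,0,0,54],[0.0055,0,0,0,0,0,54],[0.0055,0,0,0,0,0,110],[0.0055,0,0,0,0,0,110]]], "squeeze": 40}}

```text
clock: 9.32
tcp_pos: [0.4889, 0.2408, -0.0441]
orientation: [0.684, 0.184, 0.682, -0.181]
wrist_force: [-4.4, 2.0, 29.2]
finger_gap: 0.0592
```

```bash
python3 - <<'E'
from h import *
plan([.600,.022,.05],np.radians(88.7),140)
E
```

```text
t 9.32 tcp [ 0.4889  0.2408 -0.0441] F [-4.4  2.  29.2] gap 0.0592 j [ 0.31  0.44 -0.4   0.73  0.    0.83]
dist 0.263 ang 28.6 rows>= 4.2
final [-0.0943, -0.1338, 0.2056, -0.4996, 0.0029, -0.0037, 140]
```

Call:
{"op": "drive_tool", "data": {"moves": [[[-0.004,0,0,0,0,0,110],[-0.03,0,0,0,0,0,110],[-0.07,0,0.02,-0.08,0,0,110],[-0.09,-0.02,0.06,-0.2,0,0,110],[-0.09,-0.054,0.1,-0.36,0,0,110]]], "squeeze": 60}}

```text
clock: 9.95
tcp_pos: [0.5507, 0.1438, 0.0475]
orientation: [0.708, 0.056, 0.702, -0.053]
wrist_force: [0.9, 0.7, -2.1]
finger_gap: 0.0583
```

```bash
python3 - <<'E'
from h import *
plan([.597,.0215,.045],np.radians(88.7),110)
im=cams.read_camera("scene"); cv2.imwrite("pics/s9.png",im[150:390,130:450].repeat(2,0).repeat(2,1))
E
```

```text
t 9.95 tcp [0.5507 0.1438 0.0475] F [ 0.9  0.7 -2.1] gap 0.0583 j [ 0.11  0.38 -0.23  0.96  0.    0.27]
dist 0.131 ang 7.6 rows>= 2.1
final [0.0024, -0.1137, 0.0646, -0.1323, 0.0074, -0.004, 110]
```

View pics/s9.png

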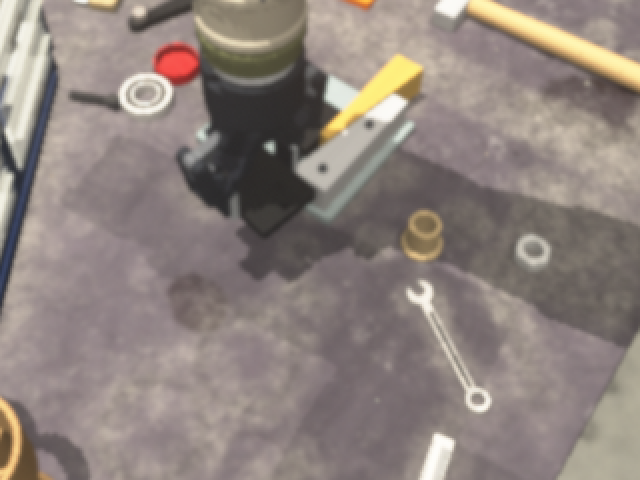

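Call:
{"op": "drive_tool", "data": {"moves": [[[0.0024,-0.035,0.022,-0.05,0.004,-0.002,110],[0.0024,-0.075,0.045,-0.1,0.007,-0.004,110],[0.0024,-0.1137,0.0646,-0.1323,0.0074,-0.004,110],[0.0024,-0.1137,0.0646,-0.1323,0.0074,-0.004,110],[0.0024,-0.1137,0.0646,-0.1323,0.0074,-0.004,110]]]}}

```text
clock: 10.62
tcp_pos: [0.5975, 0.0149, 0.0436]
orientation: [0.706, 0.006, 0.708, -0.01]
wrist_force: [-0.4, 0.5, -2.7]
finger_gap: 0.0577
```

```bash
python3 - <<'E'
from h import *
plan([.597,.0215,.0095],np.radians(88.7),110)
im=cams.read_camera("scene"); crop("scene",im,(285,205),130,6,"pics/s10.png")
im=cams.read_camera("top"); crop("top",im,(265,205),130,6,"pics/t10.png")
E
```

```text
t 10.62 tcp [0.5975 0.0149 0.0436] F [-0.4  0.5 -2.7] gap 0.0577 j [-0.11  0.44 -0.14  0.99 -0.   -0.08]
dist 0.035 ang 0.3 rows>= 0.6
final [0.034, 0.0067, -0.0005, -0.0001, -0.0024, 0.0046, 110]
pics/s10.png origin 220 156 scale 6
pics/t10.png origin 200 156 scale 6
```

View pics/s10.png

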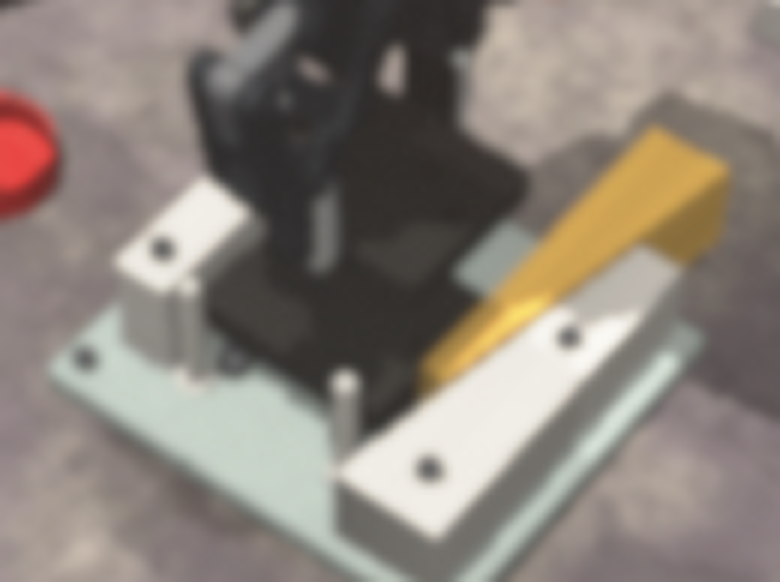

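View pics/t10.png

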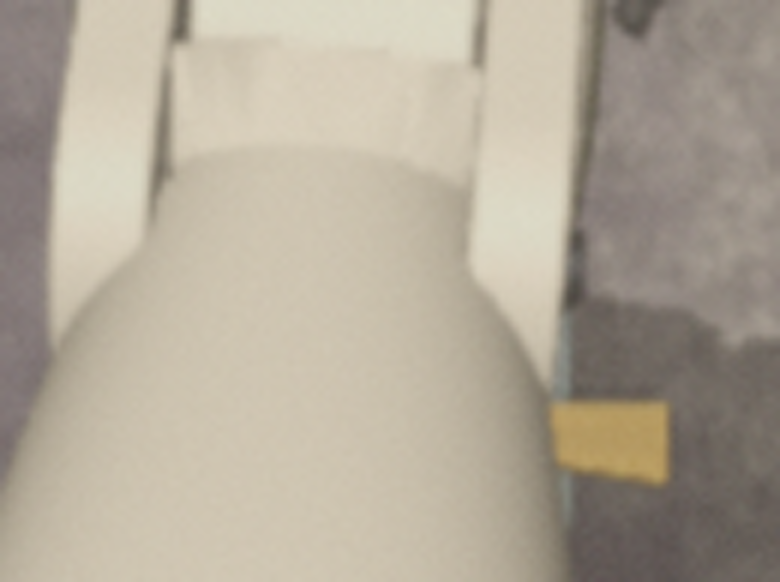

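```bash
python3 - <<'E'
from tip import *
s,p,R=st()
tip((322,270),(525,190),(220,156),6,88.7)
q=(np.array([(525,192),(322,270)])+.5)/6-.5+[220,156]
for z in (.05,.06,.07,.08,.09,.1): print(z,np.round((ray("scene",q,z)-p)*1e3,1).tolist())
E
```

```text
0 u [-24.6 -97.3] v [-38.4  -4.8]
0.01 u [-18.1 -89.7] v [-33.1   0. ]
0.02 u [-11.5 -82.2] v [-27.9   4.8]
0.03 u [ -5.  -74.7] v [-22.6   9.6]
0.04 u [  1.6 -67.2] v [-17.4  14.4]
0.05 [[-21.1, -58.5, 6.0], [12.3, 7.8, 6.0]]
0.06 [[-25.7, -50.8, 16.0], [7.2, 14.5, 16.0]]
0.07 [[-30.3, -43.2, 26.0], [2.1, 21.2, 26.0]]
0.08 [[-34.9, -35.6, 36.0], [-3.0, 27.9, 36.0]]
0.09 [[-39.6, -28.0, 46.0], [-8.1, 34.5, 46.0]]
0.1 [[-44.2, -20.3, 56.0], [-13.2, 41.2, 56.0]]
```

Call:
{"op": "drive_tool", "data": {"moves": [[[0.01,0.004,-0.0005,0,-0.0024,0.0046,110],[0.02,0.0067,-0.0005,0,-0.0024,0.0046,110],[0.028,0.0067,-0.0005,0,-0.0024,0.0046,110],[0.034,0.0067,-0.0005,0,-0.0024,0.0046,110],[0.034,0.0067,-0.0005,0,-0.0024,0.0046,110]]]}}

```text
clock: 11.35
tcp_pos: [0.5966, 0.0223, 0.0092]
orientation: [0.707, 0.007, 0.707, -0.007]
wrist_force: [0.1, -0.7, -1.5]
finger_gap: 0.0583
```

```bash
python3 - <<'E'
from h import *
plan([.601,.0215,.008],np.radians(88.7),110)
im=cams.read_camera("scene"); crop("scene",im,(285,215),130,6,"pics/s11.png")
E
```

```text
t 11.35 tcp [0.5966 0.0223 0.0092] F [ 0.1 -0.7 -1.5] gap 0.0583 j [-0.1   0.47 -0.19  0.91 -0.   -0.08]
dist 0.005 ang 0.1 rows>= 0.1
final [0.0012, -0.0007, 0.0044, 0.0018, -0.0006, 0.0002, 110]
pics/s11.png origin 220 166 scale 6
```

View pics/s11.png

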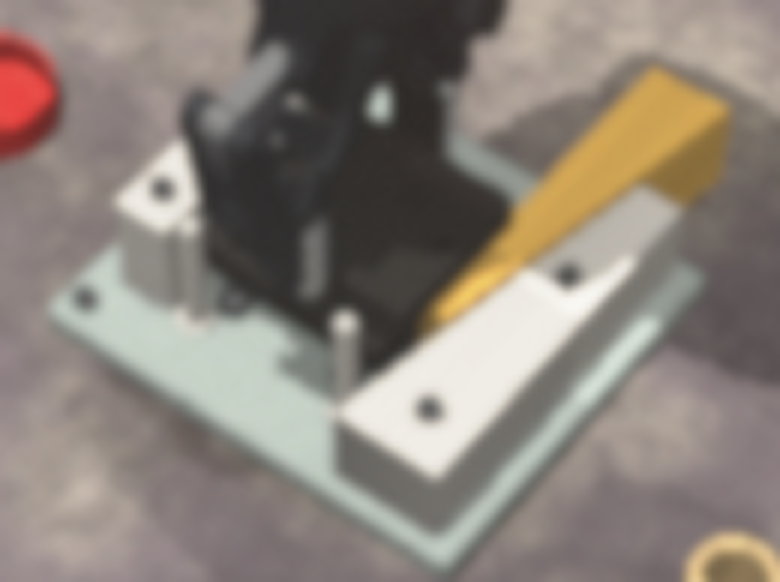

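Call:
{"op": "drive_tool", "data": {"moves": [[[0.001,-0.0005,0.002,0,0,0,110],[0.001,-0.0005,0.003,0,0,0,110],[0.001,-0.0005,0.0038,0,0,0,110],[0.001,-0.0005,0.0044,0,0,0,110],[0.001,-0.0005,0.005,0,0,0,110]]]}}

```text
clock: 12.02
tcp_pos: [0.6021, 0.0217, 0.0088]
orientation: [0.707, 0.007, 0.707, -0.008]
wrist_force: [0.3, 0.0, -3.1]
finger_gap: 0.0579
```

Call:
{"op": "drive_tool", "data": {"moves": [[[0,0,0.0005,0,0,0,110],[0,0,0.001,0,0,0,110],[0,0,0.0015,0,0,0,110],[0,0,0.002,0,0,0,110],[0,0,0.002,0,0,0,110]]]}}

```text
clock: 12.65
tcp_pos: [0.6041, 0.0216, 0.0088]
orientation: [0.707, 0.007, 0.707, -0.008]
wrist_force: [-0.6, -0.6, -2.3]
finger_gap: 0.058
```

Call:
{"op": "drive_tool", "data": {"moves": [[[0,0,0.0006,0,0,0,110],[0,0,0.0012,0,0,0,110],[0,0,0.0018,0,0,0,110],[0,0,0.0024,0,0,0,110],[0,0,0.003,0,0,0,110]]]}}

```text
clock: 13.28
tcp_pos: [0.6046, 0.0217, 0.0083]
orientation: [0.706, 0.007, 0.709, -0.007]
wrist_force: [-7.8, -1.0, 1.6]
finger_gap: 0.0582
```

```bash
python3 - <<'E'
from h import *
plan([.601,.0215,.008],np.radians(88.7),110)
im=cams.read_camera("scene"); crop("scene",im,(275,205),100,8,"pics/s12.png")
E
```

```text
t 13.28 tcp [0.6046 0.0217 0.0083] F [-7.8 -1.   1.6] gap 0.0582 j [-0.1   0.49 -0.16  0.93 -0.   -0.08]
dist 0.004 ang 0.3 rows>= 0.1
final [0.0003, -0.0002, -0.0036, 0.0018, -0.0041, 0.0003, 110]
pics/s12.png origin 225 167 scale 8
```

View pics/s12.png

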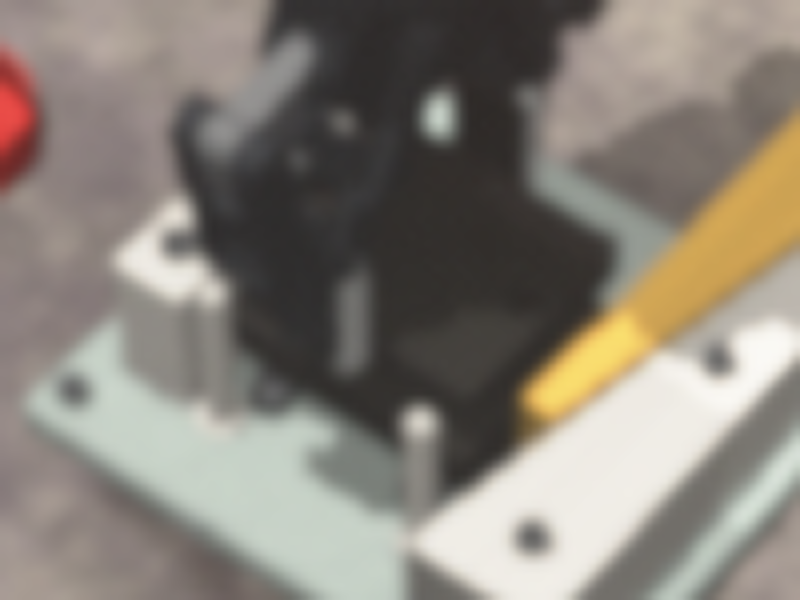

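Call:
{"op": "drive_tool", "data": {"moves": [[[0,0,-0.001,0,-0.003,0,110],[0.003,0,-0.001,0,-0.003,0,110],[0.006,0,-0.001,0,-0.003,0,110],[0.009,0,-0.001,0,-0.003,0,110],[0.0105,0,-0.001,0,-0.003,0,110]]]}}

```text
clock: 13.95
tcp_pos: [0.6037, 0.0217, -0.0019]
orientation: [0.707, 0.007, 0.707, -0.007]
wrist_force: [-3.9, -0.2, 8.2]
finger_gap: 0.0585
```

```bash
python3 - <<'E'
from h import *
plan([.6036,.0215,-.003],np.radians(88.7),110)
im=cams.read_camera("scene"); crop("scene",im,(275,205),100,8,"pics/s13.png")
E
```

```text
t 13.95 tcp [ 0.6037  0.0217 -0.0019] F [-3.9 -0.2  8.2] gap 0.0585 j [-0.1   0.49 -0.18  0.9  -0.   -0.08]
dist 0.001 ang 0.1 rows>= 0.0
final [0.0011, -0.0002, -0.0001, 0.0019, -0.0008, 0.0001, 110]
pics/s13.png origin 225 167 scale 8
```

View pics/s13.png

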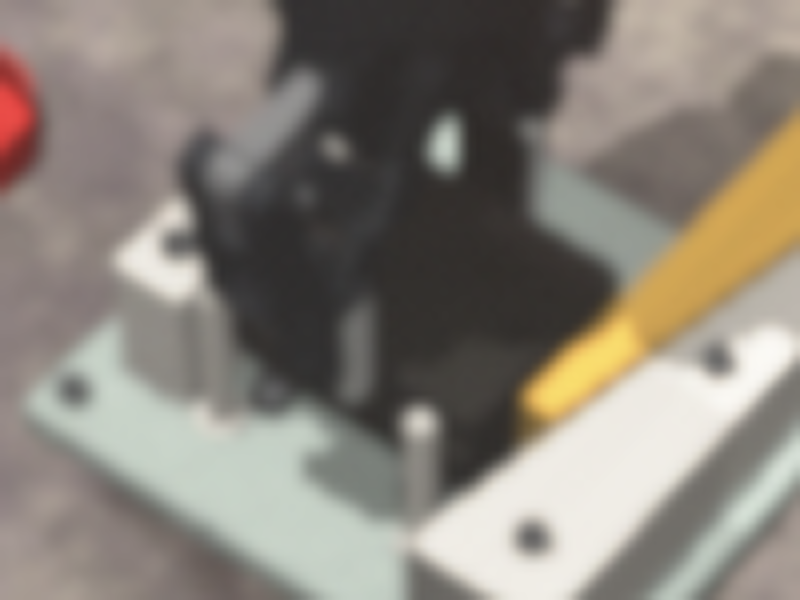

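Call:
{"op": "drive_tool", "data": {"moves": [[[-0.001,0,0,0,0,0,0],[-0.001,0,0,0,0,0,0],[-0.001,0,0,0,0,0,0],[0.01,0,0,0,0,0,0],[0.021,0,0,0,0,0,0]]], "squeeze": 30}}

```text
clock: 14.62
tcp_pos: [0.6035, 0.0217, -0.0237]
orientation: [0.707, 0.007, 0.707, -0.007]
wrist_force: [-0.0, -0.3, -0.4]
finger_gap: 0.0856
```

```bash
python3 - <<'E'
from h import *
plan([.6026,.0235,-.023],np.radians(88.7),0)
im=cams.read_camera("scene"); crop("scene",im,(275,205),100,8,"pics/s14.png")
E
```

```text
t 14.62 tcp [ 0.6035  0.0217 -0.0237] F [-0.  -0.3 -0.4] gap 0.0856 j [-0.1   0.51 -0.21  0.85 -0.   -0.08]
dist 0.002 ang 0.1 rows>= 0.0
final [-0.0007, 0.0018, -0.0009, 0.002, -0.0011, 0.0002, 0]
pics/s14.png origin 225 167 scale 8
```

View pics/s14.png

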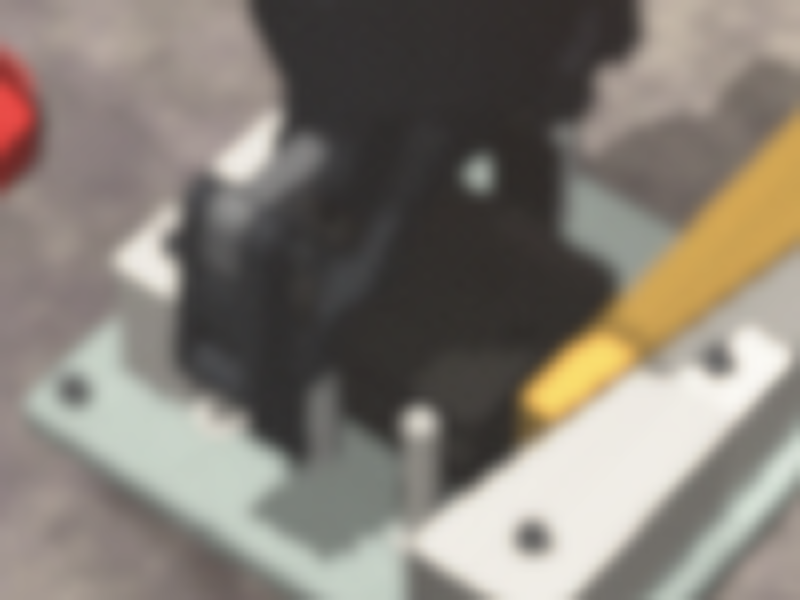

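Call:
{"op": "drive_tool", "data": {"moves": [[[0,0,0,0,0,0,40],[0,0,0,0,0,0,60],[0,0,0,0,0,0,90],[0,0,0,0,0,0,110],[0,0,0,0,0,0,110]]], "squeeze": 30}}

```text
clock: 15.3
tcp_pos: [0.6019, 0.0198, -0.0248]
orientation: [0.706, 0.006, 0.708, -0.009]
wrist_force: [-2.3, -5.7, 2.6]
finger_gap: 0.0596
```

```bash
python3 - <<'E'
from h import *
plan([.6036,.0275,-.023],np.radians(88.7),110)
im=cams.read_camera("scene"); crop("scene",im,(275,205),100,8,"pics/s15.png")
E
```

```text
t 15.3 tcp [ 0.6019  0.0198 -0.0248] F [-2.3 -5.7  2.6] gap 0.0596 j [-0.1   0.51 -0.21  0.85 -0.   -0.08]
dist 0.008 ang 0.3 rows>= 0.1
final [-0.0018, 0.0077, 0.0015, 0.0007, -0.004, 0.0037, 110]
pics/s15.png origin 225 167 scale 8
```

View pics/s15.png

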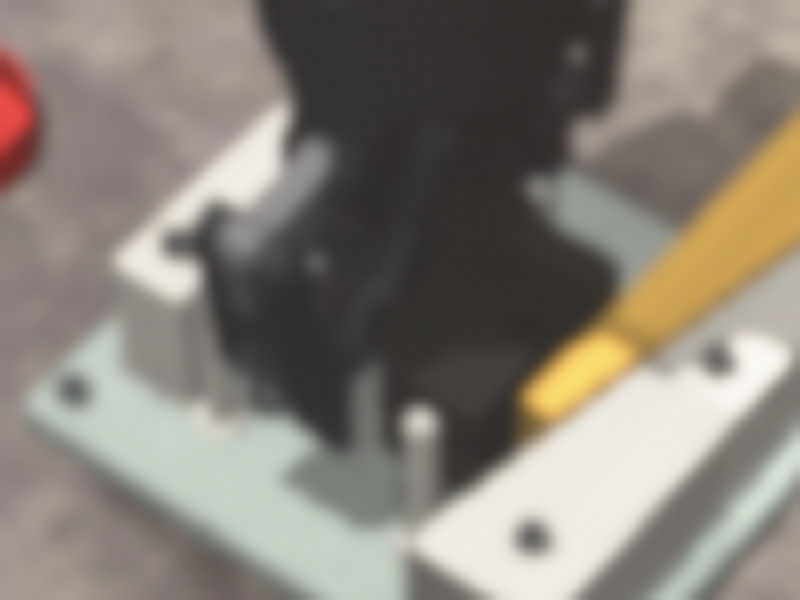

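Call:
{"op": "drive_tool", "data": {"moves": [[[-0.001,0.002,0.001,0,-0.003,0.003,110],[-0.001,0.004,0.001,0,-0.003,0.003,110],[-0.001,0.006,0.001,0,-0.003,0.003,110],[-0.001,0.0075,0.001,0,-0.003,0.003,110],[-0.001,0.009,0.001,0,-0.003,0.003,110]]]}}

```text
clock: 15.98
tcp_pos: [0.6022, 0.0277, -0.0245]
orientation: [0.706, 0.007, 0.708, -0.009]
wrist_force: [-3.0, -6.8, -9.0]
finger_gap: 0.0598
```

Call:
{"op": "drive_tool", "data": {"moves": [[[0,0.001,0,0,0,0,110],[0,0.002,0,0,0,0,110],[0,0.003,0,0,0,0,110],[0,0.003,0,0,0,0,110],[0,0.003,0,0,0,0,110]]]}}

```text
clock: 16.6
tcp_pos: [0.6021, 0.0274, -0.0243]
orientation: [0.706, 0.005, 0.708, -0.012]
wrist_force: [-2.7, -11.3, -6.6]
finger_gap: 0.0595
```

Call:
{"op": "drive_tool", "data": {"moves": [[[0,0.003,0,0,0,0,110],[0,0.006,0.001,0,0,0,110],[0,0.006,0.003,0,0,0,110],[0,0.006,0.005,0,0,0,110],[0,0.006,0.006,0,0,0,110]]]}}

```text
clock: 17.23
tcp_pos: [0.6016, 0.0268, -0.0243]
orientation: [0.702, 0.002, 0.712, -0.017]
wrist_force: [-20.3, -21.9, 8.2]
finger_gap: 0.0596
```

```bash
python3 - <<'E'
from h import *
plan([.6022,.0275,-.0243],np.radians(88.7),110)
plan([.6022,.0275,.08],np.radians(88.7),110)
E
```

```text
t 17.23 tcp [ 0.6016  0.0268 -0.0243] F [-20.3 -21.9   8.2] gap 0.0596 j [-0.08  0.52 -0.19  0.87 -0.02 -0.05]
dist 0.001 ang 1.5 rows>= 0.1
final [-0.0001, 0.0007, 0.0006, -0.0049, -0.0147, 0.021, 110]
t 17.23 tcp [ 0.6016  0.0268 -0.0243] F [-20.3 -21.9   8.2] gap 0.0596 j [-0.08  0.52 -0.19  0.87 -0.02 -0.05]
dist 0.104 ang 1.5 rows>= 1.7
final [-0.1043, -0.0015, -0.001, -0.0049, -0.0147, 0.021, 110]
```

Call:
{"op": "drive_tool", "data": {"moves": [[[0,0.0007,0.0006,-0.005,-0.0147,0.021,110],[0,0.0007,0.0006,-0.005,-0.0147,0.021,0],[0,0.0007,0.0006,-0.005,-0.0147,0.021,0],[-0.02,0,0,-0.005,-0.0147,0.021,0],[-0.06,-0.001,-0.001,-0.005,-0.0147,0.021,0]]]}}

```text
clock: 17.85
tcp_pos: [0.601, 0.0279, 0.0354]
orientation: [0.706, 0.008, 0.708, -0.007]
wrist_force: [0.9, -0.1, 0.2]
finger_gap: 0.0857
```

```bash
python3 - <<'E'
from h import *
plan([.515,-.234,.08],np.radians(90+2.2),0)
im=cams.read_camera("scene"); crop("scene",im,(275,205),100,8,"pics/s16.png")
E
```

```text
t 17.85 tcp [0.601  0.0279 0.0354] F [ 0.9 -0.1  0.2] gap 0.0857 j [-0.09  0.45 -0.14  0.98  0.   -0.07]
dist 0.279 ang 3.4 rows>= 4.5
final [-0.0446, -0.2637, -0.0805, -0.0599, -0.0018, -0.0005, 0]
pics/s16.png origin 225 167 scale 8
```

View pics/s16.png

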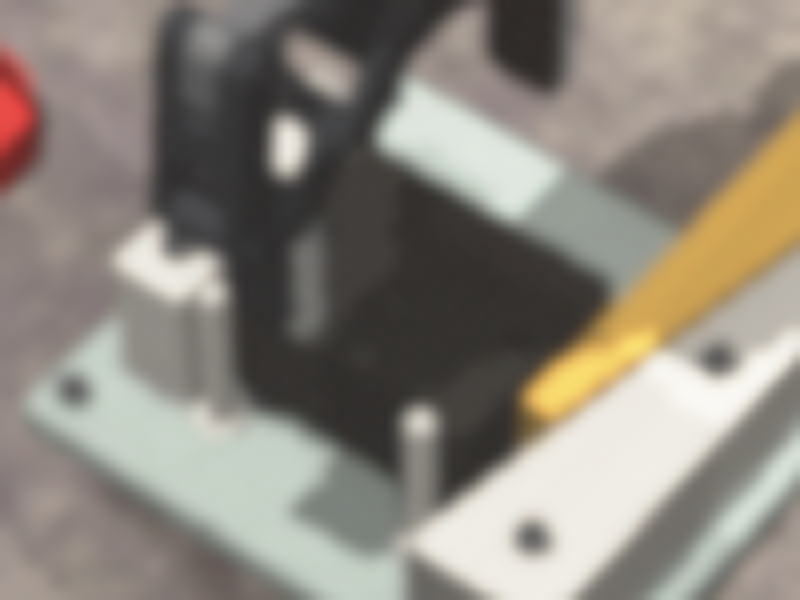

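Call:
{"op": "drive_tool", "data": {"moves": [[[-0.03,-0.035,-0.01,-0.01,0,0,0],[-0.045,-0.09,-0.025,-0.03,0,0,0],[-0.045,-0.15,-0.045,-0.045,0,0,0],[-0.045,-0.21,-0.065,-0.06,0,0,0],[-0.045,-0.2637,-0.0805,-0.06,-0.0018,0,0]]]}}

```text
clock: 18.52
tcp_pos: [0.5196, -0.2362, 0.088]
orientation: [0.711, -0.015, 0.702, 0.013]
wrist_force: [0.3, -0.3, 0.8]
finger_gap: 0.0855
```

```bash
python3 - <<'E'
from h import *
plan([.515,-.234,.08],np.radians(90+2.2),0)
im=cams.read_camera("scene"); crop("scene",im,(275,205),100,8,"pics/s17.png")
im=cams.read_camera("top"); crop("top",im,(275,205),100,8,"pics/t17.png")
cv2.imwrite("pics/t17f.png",im)
E
```

```text
t 18.52 tcp [ 0.5196 -0.2362  0.088 ] F [ 0.3 -0.3  0.8] gap 0.0855 j [-0.57  0.34 -0.17  1.04  0.01 -0.61]
dist 0.009 ang 0.7 rows>= 0.2
final [0.0079, 0.0024, -0.0046, 0.0012, 0.0128, 0.0024, 0]
pics/s17.png origin 225 167 scale 8
pics/t17.png origin 225 167 scale 8
```

View pics/s17.png

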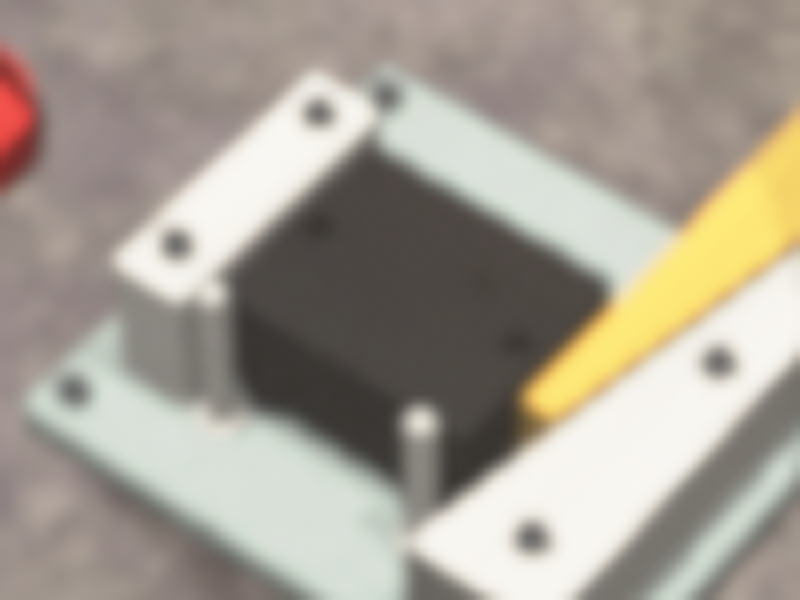

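View pics/t17.png

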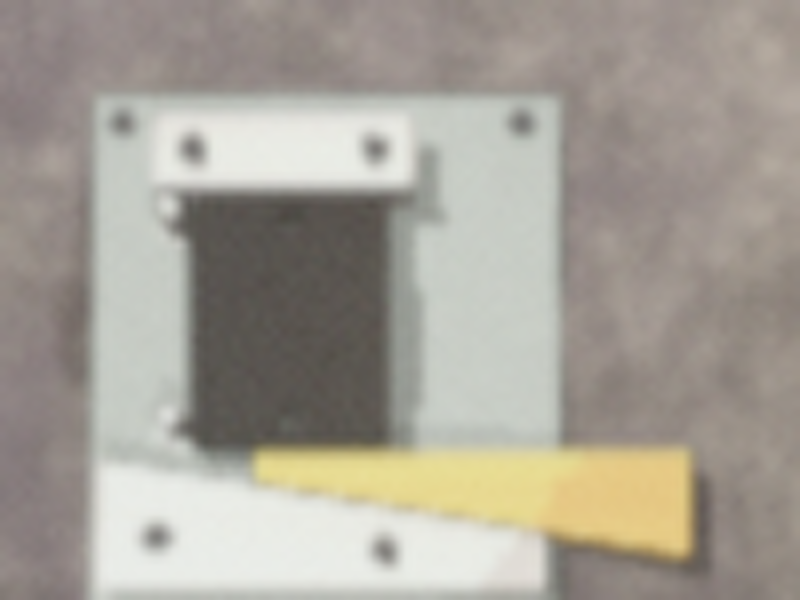

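View pics/t17f.png

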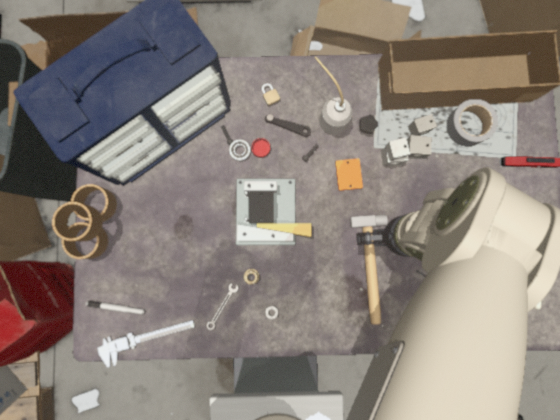

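Call:
{"op": "drive_tool", "data": {"moves": [[[0.03,0.0026,0.0085,0.001,0.0128,0.0024,0],[0.065,0.0026,0.0085,0.001,0.0128,0.0024,0],[0.095,0.0026,0.0085,0.001,0.0128,0.0024,40],[0.113,0.0026,0.0085,0.001,0.0128,0.0024,80],[0.121,0.0026,0.0085,0.001,0.0128,0.0024,100]]]}}

```text
clock: 19.25
tcp_pos: [0.5295, -0.2361, -0.0338]
orientation: [0.707, -0.012, 0.707, 0.011]
wrist_force: [0.3, 0.4, 0.7]
finger_gap: 0.0518
```

```bash
python3 - <<'E'
from h import *
plan([.528,-.2333,-.036],np.radians(92.2),0)
im=cams.read_camera("scene"); crop("scene",im,(375,150),100,8,"pics/s18.png")
E
```

```text
t 19.25 tcp [ 0.5295 -0.2361 -0.0338] F [0.3 0.4 0.7] gap 0.0518 j [-0.56  0.49 -0.29  0.8  -0.   -0.59]
dist 0.004 ang 0.3 rows>= 0.1
final [0.0022, 0.0028, -0.0014, -0.0053, -0.0004, 0.0012, 0]
pics/s18.png origin 325 112 scale 8
```

View pics/s18.png

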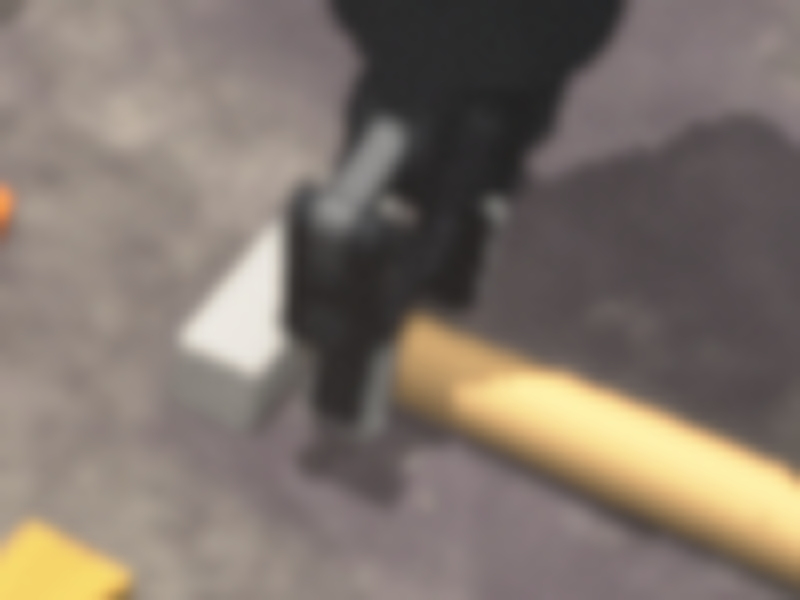

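Call:
{"op": "drive_tool", "data": {"moves": [[[0.001,0.0025,-0.001,-0.005,0,0.001,110],[0.001,0.0025,-0.001,-0.005,0,0.001,190],[0.001,0.0025,-0.001,-0.005,0,0.001,215],[0.001,0.0025,-0.001,-0.005,0,0.001,215],[0.001,0.0025,-0.001,-0.005,0,0.001,215]]], "squeeze": 120}}

```text
clock: 19.92
tcp_pos: [0.5289, -0.2338, -0.0337]
orientation: [0.707, -0.014, 0.707, 0.013]
wrist_force: [-0.1, 2.3, 6.3]
finger_gap: 0.0207
```

Call:
{"op": "drive_tool", "data": {"moves": [[[-0.005,0,0,0,0,0,215],[-0.015,0,0,0,0,0,215],[-0.02,0,0,0,0,0,215],[-0.02,0,0,0,0,0,215],[-0.02,0,0,0,0,0,215]]]}}

```text
clock: 20.55
tcp_pos: [0.5287, -0.2337, -0.0139]
orientation: [0.707, -0.014, 0.707, 0.013]
wrist_force: [-0.4, -1.0, -4.3]
finger_gap: 0.0206
```

```bash
python3 - <<'E'
from h import *
plan([.511,-.16,-.016],np.radians(88.7),215)
im=cams.read_camera("scene"); crop("scene",im,(385,150),160,5,"pics/s19.png")
im=cams.read_camera("top"); crop("top",im,(365,245),160,5,"pics/t19.png")
E
```

```text
t 20.55 tcp [ 0.5287 -0.2337 -0.0139] F [-0.4 -1.  -4.3] gap 0.0206 j [-0.56  0.46 -0.27  0.84  0.   -0.59]
dist 0.076 ang 3.5 rows>= 1.2
final [0.0021, 0.0744, -0.0148, 0.0608, 0.0007, 0.0004, 215]
pics/s19.png origin 305 90 scale 5
pics/t19.png origin 285 185 scale 5
```

View pics/s19.png

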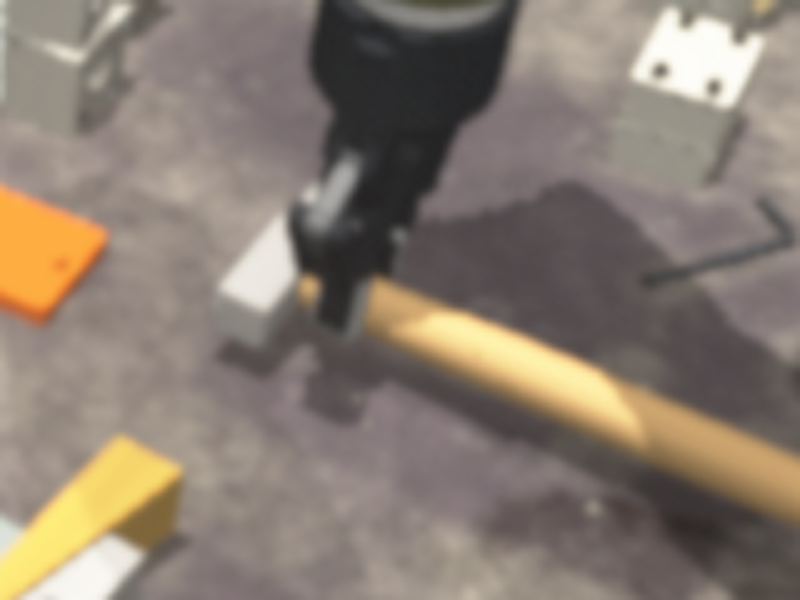

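View pics/t19.png

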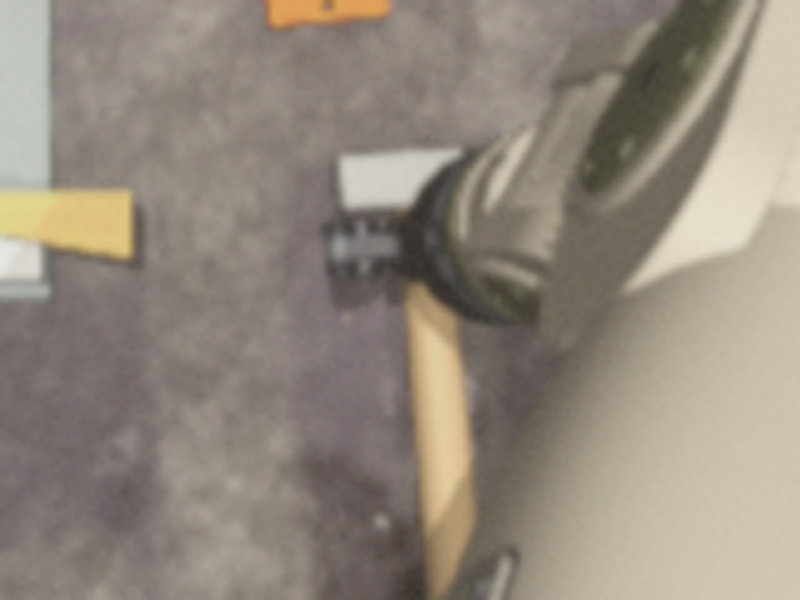

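```bash
python3 - <<'E'
from fit import *
print(np.round(ray("top",full([(340,155),(344,209),(460,150)],(285,185),5),.046),4))
print(np.round(ray("scene",full([(217,292),(260,317)],(305,90),5),.046),4))
E
```

```text
[[ 0.5756 -0.192   0.046 ]
 [ 0.5498 -0.1929  0.046 ]
 [ 0.5767 -0.2493  0.046 ]]
[[ 0.5719 -0.1906  0.046 ]
 [ 0.5495 -0.1883  0.046 ]]
```

Call:
{"op": "drive_tool", "data": {"moves": [[[0.002,0.025,-0.005,0.02,0,0,215],[0.002,0.055,-0.011,0.04,0,0,215],[0.002,0.0765,-0.0164,0.061,0,0,215],[0.002,0.0765,-0.0164,0.061,0,0,215],[0.002,0.0765,-0.0164,0.061,0,0,215]]]}}

```text
clock: 21.28
tcp_pos: [0.5099, -0.1585, -0.016]
orientation: [0.708, 0.008, 0.707, -0.008]
wrist_force: [-0.8, 0.2, -3.4]
finger_gap: 0.0207
```

```bash
python3 - <<'E'
from h import *
plan([.5099,-.1314,-.016],np.radians(88.7),215)
im=cams.read_camera("scene"); crop("scene",im,(345,180),130,6,"pics/s20.png")
im=cams.read_camera("top"); crop("top",im,(310,225),130,6,"pics/t20.png")
E
```

```text
t 21.27 tcp [ 0.5099 -0.1585 -0.016 ] F [-0.8  0.2 -3.4] gap 0.0207 j [-0.45  0.39 -0.39  0.79 -0.   -0.43]
dist 0.027 ang 0.1 rows>= 0.4
final [0.0, 0.0271, -0.0006, 0.0001, 0.0013, 0.001, 215]
pics/s20.png origin 280 131 scale 6
pics/t20.png origin 245 176 scale 6
```

View pics/s20.png

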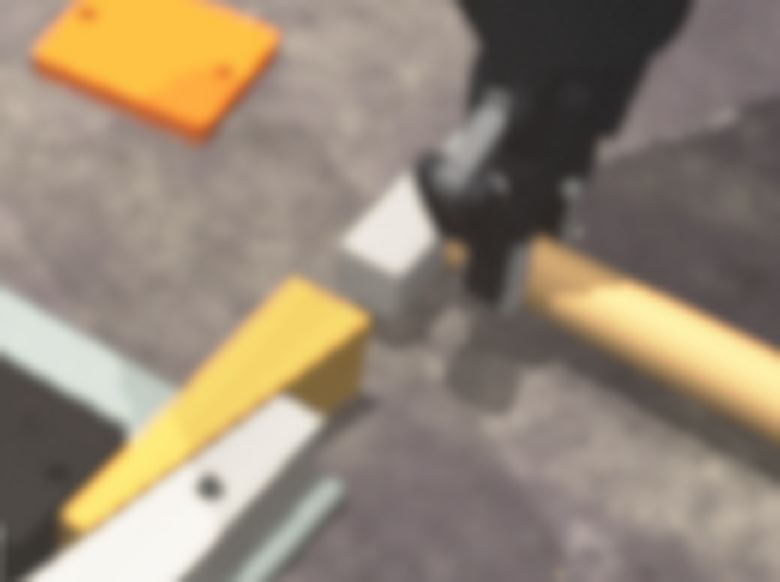

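View pics/t20.png

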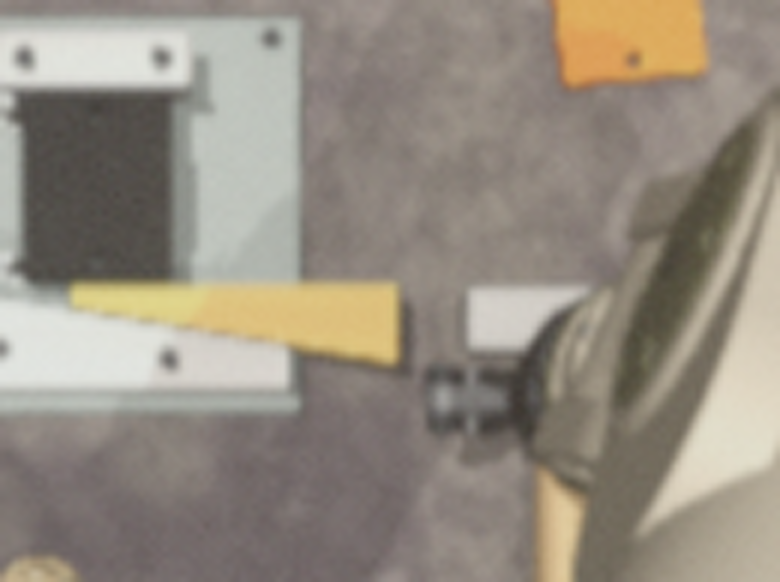

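Call:
{"op": "drive_tool", "data": {"moves": [[[0,0.012,0,0,0,0,215],[0,0.036,0,0,0,0,215],[0,0.036,0,0,0,0,215],[0,0.015,0,0,0,0,215],[0,0.01,0,0,0,0,215]]]}}

```text
clock: 22.0
tcp_pos: [0.5107, -0.1511, -0.0158]
orientation: [0.708, 0.008, 0.706, -0.01]
wrist_force: [-0.1, 0.4, -4.1]
finger_gap: 0.0207
```

```bash
cat > look.py <<'E'
import sys
from h import *
k=sys.argv[1]
plan([.5099,-.1314,-.016],np.radians(88.7),215)
im=cams.read_camera("top"); crop("top",im,(300,225),100,8,f"pics/t{k}.png")
E
python3 look.py 21
```

```text
t 22.0 tcp [ 0.5107 -0.1511 -0.0158] F [-0.1  0.4 -4.1] gap 0.0207 j [-0.44  0.39 -0.4   0.79 -0.   -0.41]
dist 0.02 ang 0.2 rows>= 0.3
final [0.0002, 0.0196, -0.0013, -0.0026, 0.0023, 0.0019, 215]
pics/t21.png origin 250 187 scale 8
```

View pics/t21.png

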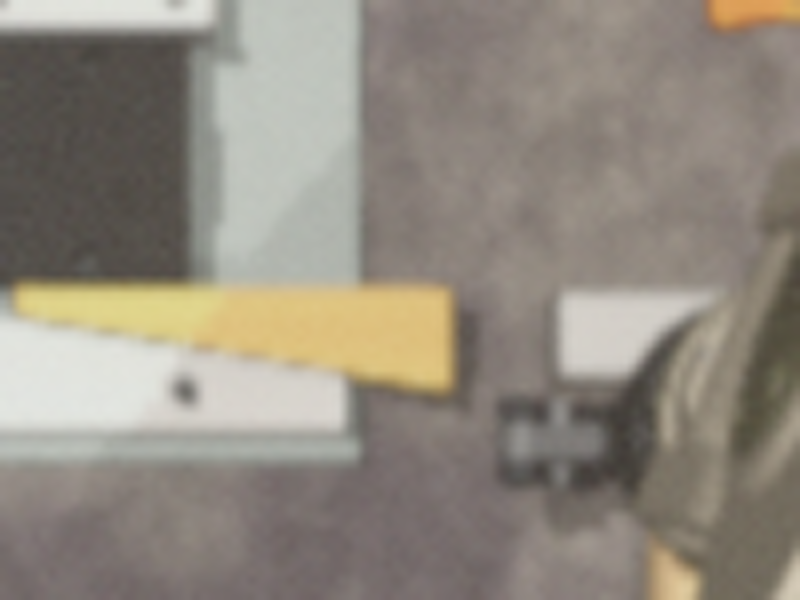

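Call:
{"op": "drive_tool", "data": {"moves": [[[0,0.014,-0.001,-0.002,0.002,0,215],[0,0.037,-0.001,-0.002,0.002,0,215],[0,0.037,-0.001,-0.002,0.002,0,215],[0,0.017,-0.001,-0.002,0.002,0,215],[0,0.01,-0.001,-0.002,0.002,0,215]]]}}

```text
clock: 22.68
tcp_pos: [0.5098, -0.1426, -0.0159]
orientation: [0.707, 0.008, 0.707, -0.01]
wrist_force: [0.3, -0.9, -3.9]
finger_gap: 0.0209
```

```bash
python3 look.py 22
```

```text
t 22.68 tcp [ 0.5098 -0.1426 -0.0159] F [ 0.3 -0.9 -3.9] gap 0.0209 j [-0.42  0.38 -0.4   0.79 -0.   -0.4 ]
dist 0.011 ang 0.2 rows>= 0.2
final [0.0001, 0.0112, -0.0002, -0.0023, 0.0002, 0.0019, 215]
pics/t22.png origin 250 187 scale 8
```

View pics/t22.png

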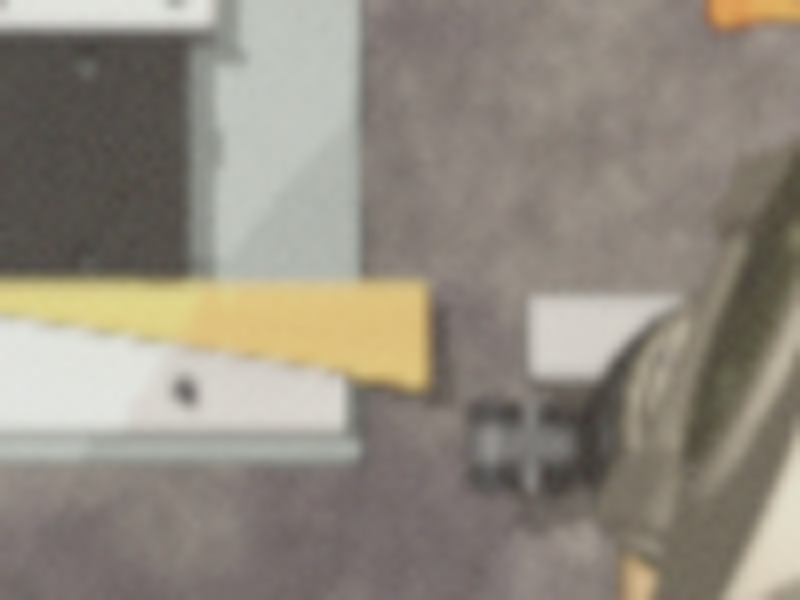

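Call:
{"op": "drive_tool", "data": {"moves": [[[0,0.012,0,-0.002,0,0,215],[0,0.038,0,-0.002,0,0,215],[0,0.038,0,-0.002,0,0,215],[0,0.015,0,-0.002,0,0,215],[0,0.006,0,-0.002,0,0,215]]]}}

```text
clock: 23.35
tcp_pos: [0.51, -0.1372, -0.0159]
orientation: [0.707, 0.008, 0.707, -0.009]
wrist_force: [0.4, -0.6, -4.1]
finger_gap: 0.0205
```

```bash
python3 look.py 23
```

```text
t 23.35 tcp [ 0.51   -0.1372 -0.0159] F [ 0.4 -0.6 -4.1] gap 0.0205 j [-0.41  0.38 -0.4   0.78 -0.   -0.39]
dist 0.006 ang 0.1 rows>= 0.1
final [0.0001, 0.0058, -0.0002, -0.0014, 0.0003, 0.002, 215]
pics/t23.png origin 250 187 scale 8
```

View pics/t23.png

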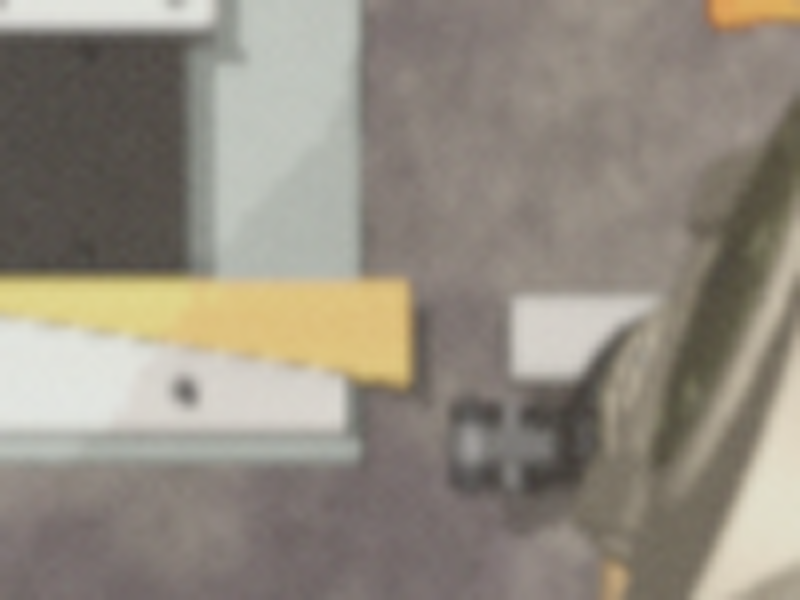

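Call:
{"op": "drive_tool", "data": {"moves": [[[0,0.012,0.0005,-0.001,0,0,215],[0,0.038,0.0005,-0.001,0,0,215],[0,0.038,0.0005,-0.001,0,0,215],[0,0.015,0.0005,-0.001,0,0,215],[0,0.004,0.0005,-0.001,0,0,215]]]}}

```text
clock: 24.02
tcp_pos: [0.5106, -0.1335, -0.0159]
orientation: [0.707, 0.008, 0.707, -0.009]
wrist_force: [1.1, 0.1, -4.6]
finger_gap: 0.0211
```

```bash
python3 look.py 24
```

```text
t 24.02 tcp [ 0.5106 -0.1335 -0.0159] F [ 1.1  0.1 -4.6] gap 0.0211 j [-0.41  0.38 -0.41  0.78 -0.   -0.38]
dist 0.002 ang 0.1 rows>= 0.0
final [0.0001, 0.0021, -0.0007, -0.0009, 0.0003, 0.0019, 215]
pics/t24.png origin 250 187 scale 8
```

View pics/t24.png

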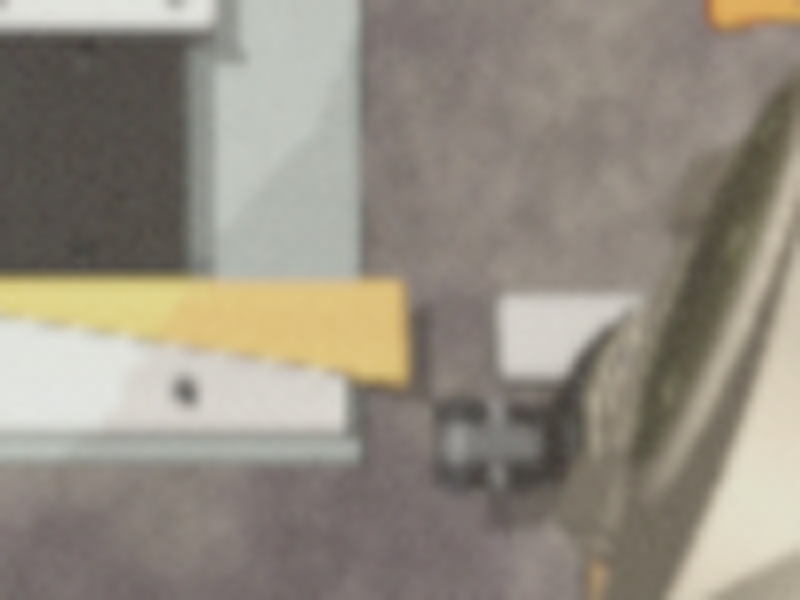

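Call:
{"op": "drive_tool", "data": {"moves": [[[0,-0.014,0,0,0,0,215],[0,-0.016,0,0,0,0,215],[0,0.033,0,0,0,0,215],[0,0.037,0,0,0,0,215],[0,0.012,0,0,0,0,215]]]}}

```text
clock: 24.7
tcp_pos: [0.5105, -0.122, -0.0159]
orientation: [0.707, 0.007, 0.707, -0.009]
wrist_force: [0.1, 0.2, -4.5]
finger_gap: 0.0211
```

Call:
{"op": "drive_tool", "data": {"moves": [[[0,-0.02,0,0,0,0,215],[0,-0.03,0,0,0,0,215],[0,-0.03,0,0,0,0,215],[0,-0.03,0,0,0,0,215],[0,-0.03,0,0,0,0,215]]]}}

```text
clock: 25.32
tcp_pos: [0.5097, -0.1512, -0.0159]
orientation: [0.707, 0.007, 0.707, -0.009]
wrist_force: [-0.1, -0.5, -5.3]
finger_gap: 0.021
```

```bash
python3 look.py 25
```

```text
t 25.32 tcp [ 0.5097 -0.1512 -0.0159] F [-0.1 -0.5 -5.3] gap 0.021 j [-0.44  0.39 -0.39  0.79 -0.   -0.42]
dist 0.02 ang 0.2 rows>= 0.3
final [0.0, 0.0198, -0.0002, 0.0012, -0.0007, 0.0026, 215]
pics/t25.png origin 250 187 scale 8
```

View pics/t25.png

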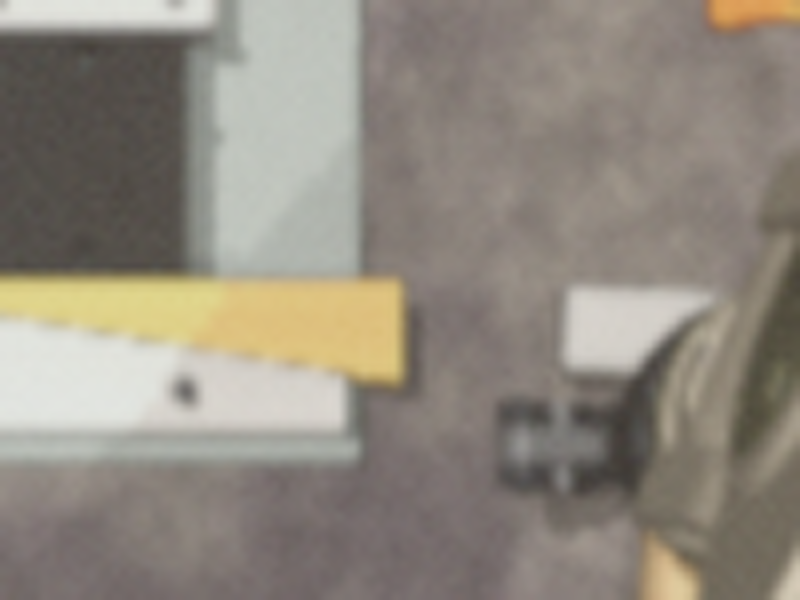

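Call:
{"op": "drive_tool", "data": {"moves": [[[0,0.01,0,0,0,0,215],[0,0.052,0,0,0,0,215],[0,0.055,0,0,0,0,215],[0,0.03,0,0,0,0,215],[0,0.005,0,0,0,0,215]]]}}

```text
clock: 26.0
tcp_pos: [0.5097, -0.1458, -0.0158]
orientation: [0.707, 0.006, 0.707, -0.008]
wrist_force: [0.8, -0.5, -4.2]
finger_gap: 0.0208
```

```bash
python3 look.py 26
```

```text
t 26.0 tcp [ 0.5097 -0.1458 -0.0158] F [ 0.8 -0.5 -4.2] gap 0.0208 j [-0.43  0.38 -0.4   0.79 -0.   -0.41]
dist 0.014 ang 0.2 rows>= 0.2
final [0.0002, 0.0144, -0.0001, 0.0025, -0.0006, 0.0023, 215]
pics/t26.png origin 250 187 scale 8
```

View pics/t26.png

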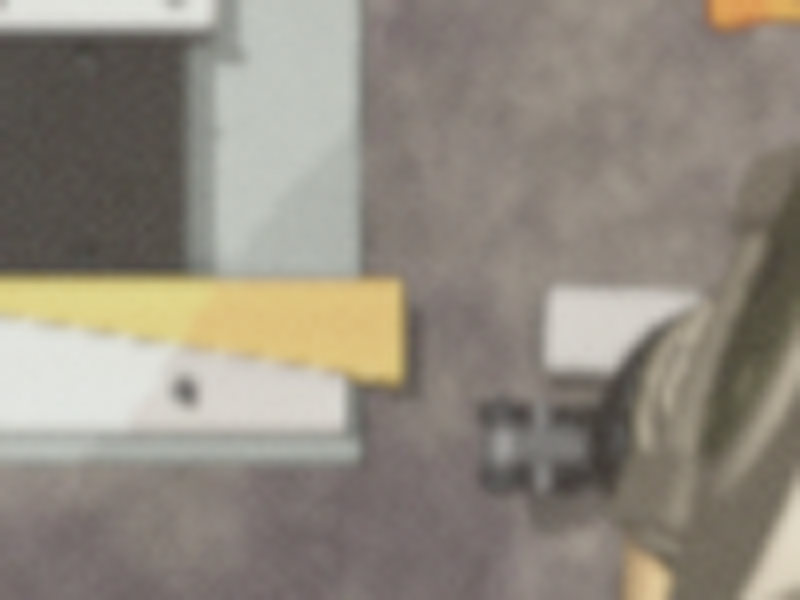

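```bash
cat > butt.py <<'E'
import sys
from h import *
def butt(f,o,s):
    im=cv2.imread(f).astype(float); prof=(im[300:360,:,2]-im[300:360,:,0]).mean(0)  # yellow: R-B
    hi=np.median(prof[300:380]); i=np.where(prof[330:]<hi/2)[0][0]+330
    x=i-1+(prof[i-1]-hi/2)/(prof[i-1]-prof[i]); u=(x+.5)/s-.5+o[0]; v=(335+.5)/s-.5+o[1]
    W=ray("top",[(u,v)],.050)[0]; J=[.6026,.0273,-.023]; d=W[:2]-J[:2]; c,sn=np.cos(J[2]),np.sin(J[2])
    return round(u,2),round((-sn*d[0]+c*d[1])*1e3,2)
for k in sys.argv[1:]: print(k,butt(f"pics/t{k}.png",(250,187),8))
E
python3 butt.py 21 22 23 24 25 26
```

```text
21 (np.float64(306.44), np.float64(-109.4))
22 (np.float64(303.44), np.float64(-102.3))
23 (np.float64(301.17), np.float64(-96.92))
24 (np.float64(300.75), np.float64(-95.93))
25 (np.float64(300.21), np.float64(-94.67))
26 (np.float64(300.2), np.float64(-94.65))
```

Call:
{"op": "drive_tool", "data": {"moves": [[[0,-0.01,0,0.002,0,0.002,215],[0,-0.01,0,0.002,0,0.002,215],[0,0.045,0,0.002,0,0.002,215],[0,0.053,0,0.002,0,0.002,215],[0,0.02,0,0.002,0,0.002,215]]]}}

```text
clock: 26.68
tcp_pos: [0.5106, -0.1276, -0.0155]
orientation: [0.707, 0.006, 0.707, -0.009]
wrist_force: [0.2, -0.5, -3.4]
finger_gap: 0.0205
```

Call:
{"op": "drive_tool", "data": {"moves": [[[0,-0.02,0,0,0,0,215],[0,-0.04,0,0,0,0,215],[0,-0.07,-0.01,0,0,0,215],[0,-0.1,-0.015,0,0,0,215],[0,-0.115,-0.02,0,0,0,215]]]}}

```text
clock: 27.3
tcp_pos: [0.4881, -0.2437, -0.0151]
orientation: [0.707, 0.006, 0.707, -0.009]
wrist_force: [-0.2, 0.1, -3.7]
finger_gap: 0.0208
```

```bash
python3 look.py 27; python3 butt.py 27; python3 - <<'E'
from h import *
im=cams.read_camera("scene"); crop("scene",im,(285,205),130,6,"pics/s27.png"); cv2.imwrite("pics/s27f.png",im)
im=cams.read_camera("top"); crop("top",im,(270,215),100,8,"pics/t27b.png")
E
```

```text
t 27.3 tcp [ 0.4881 -0.2437 -0.0151] F [-0.2  0.1 -3.7] gap 0.0208 j [-0.61  0.41 -0.36  0.8  -0.   -0.59]
dist 0.114 ang 0.2 rows>= 1.8
final [0.0005, 0.1127, 0.0193, 0.0008, 0.0004, 0.0036, 215]
pics/t27.png origin 250 187 scale 8
27 (np.float64(300.27), np.float64(-94.8))
pics/s27.png origin 220 156 scale 6
pics/t27b.png origin 220 177 scale 8
```

View pics/s27.png

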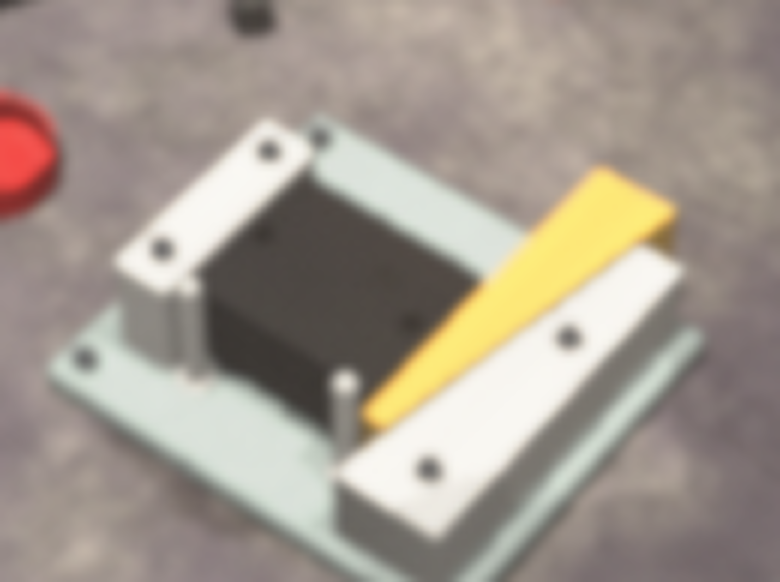

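View pics/t27b.png

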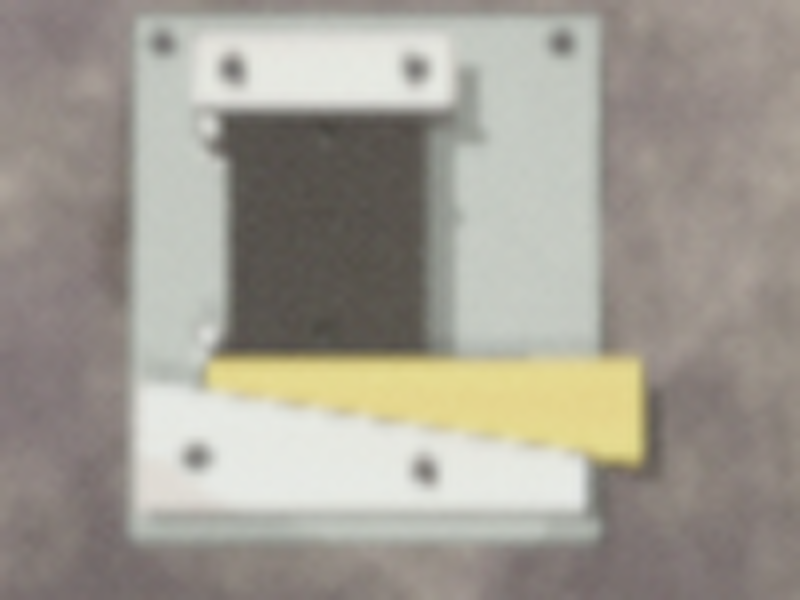

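View pics/s27f.png

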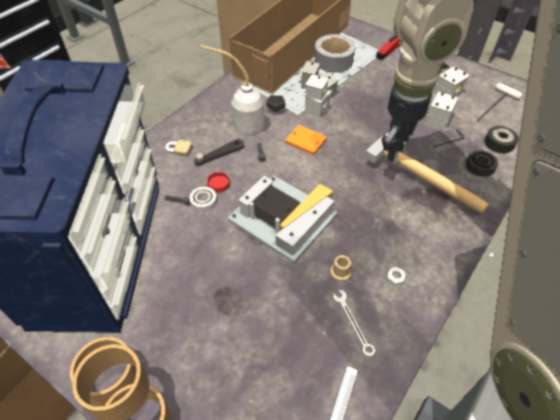

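```bash
python3 - <<'E'
from fit import *
J=[.6026,.0273,-.023]
def c(n,X,o,f): return np.round((proj(n,T(J,np.array(X)*1e-3))-o+.5)*f-.5,0).tolist()
X=[[37.5,30,53],[37.5,-30,53],[-37.5,-30,53],[-37.5,30,53],[31,34,60],[-31,34,60],[37.5,39,56],[37.5,-39,56],[-37.5,-95,50],[-37.5,35,50],[-37.5,30,20],[0,30,20]]
print(c("top",X,[220,177],8)); print(c("scene",X,[220,156],6))
E
```

```text
[[225.0, 110.0], [427.0, 110.0], [427.0, 361.0], [223.0, 361.0], [210.0, 128.0], [208.0, 337.0], [194.0, 108.0], [457.0, 108.0], [646.0, 363.0], [207.0, 362.0], [230.0, 370.0], [231.0, 248.0]]
[[182.0, 283.0], [300.0, 172.0], [484.0, 280.0], [369.0, 398.0], [189.0, 286.0], [344.0, 382.0], [163.0, 294.0], [317.0, 150.0], [600.0, 166.0], [359.0, 415.0], [369.0, 462.0], [276.0, 404.0]]
```

```bash
python3 - <<'E'
import cv2,numpy as np
im=cv2.imread("pics/t27b.png",0).astype(float)
for a,b in ((160,200),(200,240),(240,280),(280,320)):
    p=im[a:b].mean(0); lo=np.median(p[260:400]); L=np.median(p[165:195]); Rr=np.median(p[436:446])
    print(a, "lo",lo,"L",L,"R",Rr, "left edge",np.where(p[200:260]<(lo+L)/2)[0][0]+200,"right edge",np.where(p[400:460]>(lo+Rr)/2)[0][0]+400, np.round(p[208:245:4]))
E
```

```text
160 lo 82.8875 L 197.1875 R 147.77499999999998 left edge 228 right edge 427 [196. 194. 192. 180. 160. 132. 108.  91.  86.  86.]
200 lo 82.7625 L 197.3875 R 149.16250000000002 left edge 228 right edge 427 [197. 196. 195. 184. 163. 135. 110.  91.  85.  83.]
240 lo 83.7125 L 197.41250000000002 R 149.275 left edge 228 right edge 427 [198. 196. 195. 183. 163. 135. 110.  91.  83.  82.]
280 lo 84.4875 L 197.575 R 148.8375 left edge 227 right edge 427 [192. 190. 190. 179. 159. 132. 109.  91.  84.  83.]
```

```bash
python3 - <<'E'
from fit import *
J=[.6026,.0273,-.023]
im=cv2.imread("pics/s27f.png")[185:245,240:300]; f=12
g=cv2.resize(im,None,fx=f,fy=f,interpolation=cv2.INTER_CUBIC); g=cv2.convertScaleAbs(g,alpha=1.7,beta=0)
def c(X): return (proj("scene",T(J,np.array(X)*1e-3))-[240,185]+.5)*f-.5
for X in ([[37.5,30,53],[-37.5,30,53]],[[37.5,30,20],[-37.5,30,20]]):
    a,b=c(X)+np.array([0,-5]); cv2.line(g,tuple(map(int,a)),tuple(map(int,b)),(0,0,255),1)
for X in ([31,34,60],[-31,34,60]): 
    a=c([X])[0]+[0,-5]; cv2.circle(g,tuple(map(int,a)),4,(0,255,0),1)
cv2.imwrite("pics/s28.png",g[:600])
E
```

```text
(no output)
```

View pics/s28.png

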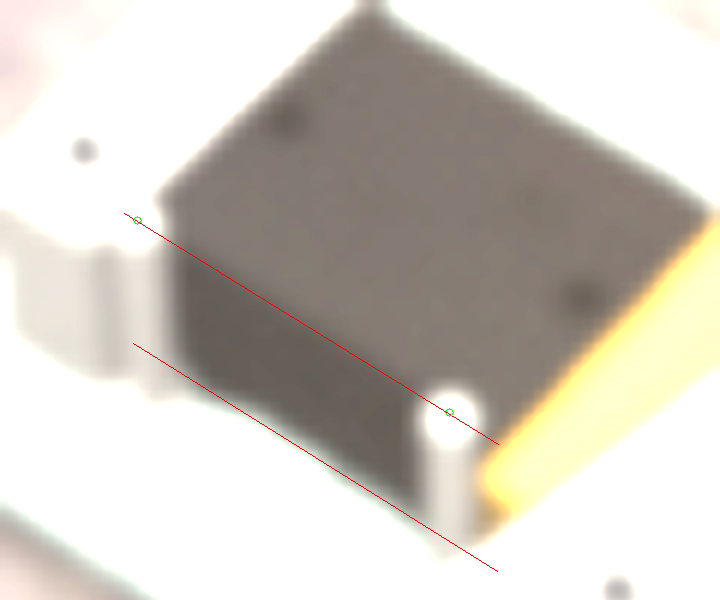

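```bash
python3 - <<'E'
from fit import *
J=[.6026,.0273,-.023]
im=cv2.GaussianBlur(cv2.imread("pics/s27f.png",0).astype(np.float32),(0,0),0.6)
def toJ(W):
    c,s=np.cos(J[2]),np.sin(J[2]); d=W[:,:2]-np.array(J[:2]); return np.c_[c*d[:,0]+s*d[:,1],-s*d[:,0]+c*d[:,1]]*1e3
def edge(xj,y0,y1,z,n=200):
    ys=np.linspace(y0,y1,n); X=T(J,np.c_[np.full(n,xj),ys,np.full(n,z)]*1e-3)
    uv=proj("scene",X).astype(np.float32); p=cv2.remap(im,uv[:,0].reshape(1,-1),uv[:,1].reshape(1,-1),cv2.INTER_CUBIC)[0]
    g=np.abs(np.gradient(p)); i=g.argmax(); w=g[max(0,i-25):i+26]; yy=ys[max(0,i-25):i+26]; return round(float((w*yy).sum()/w.sum()),2), round(float(g[i]),2), np.round(p[::20]).tolist()
print("top long edge +y, z53 (expect 30)")
for x in (20,15,10,5,0,-5,-10,-15,-20): print(x,edge(x,22,38,53))
print("top long edge -y (expect -30)")
for x in (25,15,5,-5,-15,-25): print(x,edge(x,-38,-22,53)[:2])
E
```

```text
top long edge +y, z53 (expect 30)
20 (37.03, 0.63, [73.0, 73.0, 72.0, 69.0, 64.0, 59.0, 56.0, 56.0, 58.0, 66.0])
15 (28.73, 0.31, [73.0, 73.0, 72.0, 69.0, 65.0, 60.0, 57.0, 56.0, 55.0, 55.0])
10 (28.07, 0.31, [73.0, 73.0, 72.0, 69.0, 65.0, 61.0, 58.0, 57.0, 56.0, 55.0])
5 (27.73, 0.31, [73.0, 73.0, 72.0, 70.0, 65.0, 61.0, 58.0, 57.0, 57.0, 56.0])
0 (29.34, 0.29, [73.0, 73.0, 71.0, 68.0, 65.0, 60.0, 57.0, 56.0, 56.0, 56.0])
-5 (28.44, 0.32, [74.0, 73.0, 72.0, 69.0, 65.0, 60.0, 58.0, 57.0, 56.0, 56.0])
-10 (28.1, 0.31, [74.0, 73.0, 72.0, 69.0, 64.0, 60.0, 58.0, 57.0, 57.0, 57.0])
-15 (28.68, 0.31, [74.0, 74.0, 73.0, 70.0, 66.0, 61.0, 58.0, 57.0, 57.0, 57.0])
-20 (29.21, 0.55, [74.0, 75.0, 76.0, 76.0, 74.0, 67.0, 63.0, 58.0, 57.0, 56.0])
top long edge -y (expect -30)
25 (-30.68, 2.46)
15 (-31.49, 2.57)
5 (-29.91, 2.21)
-5 (-30.93, 2.74)
-15 (-30.45, 2.14)
-25 (-30.54, 2.47)
```

```bash
python3 - <<'E'
from fit import *
J=[.6026,.0273,-.023]
def run(n,f,o,s,shift=(0,0)):
    im=cv2.imread(f,0).astype(np.float32)
    def edge(xj,y0,y1,z,n_=400):
        ys=np.linspace(y0,y1,n_); X=T(J,np.c_[np.full(n_,xj),ys,np.full(n_,z)]*1e-3)
        uv=((proj(n,X)-o+.5)*s-.5).astype(np.float32); p=cv2.remap(im,uv[:,0].reshape(1,-1),uv[:,1].reshape(1,-1),cv2.INTER_LINEAR)[0]
        a,b=p[:40].mean(),p[-40:].mean(); m=(a+b)/2; k=np.where(np.diff(np.sign(p-m)))[0]; return ys[k[0]]
    print(f,"+y",np.mean([edge(x,24,36,53) for x in range(-14,15,2)]).round(2),"-y",np.mean([edge(x,-36,-24,53) for x in range(-25,26,2)]).round(2),
      "base +y",np.mean([edge(x,56,68,12) for x in range(0,50,2)]).round(2),"base -y(-85)",np.mean([edge(x,-91,-79,12) for x in range(0,50,2)]).round(2),
      "stop +y(39)",np.mean([edge(x,35,44,56) for x in range(45,58,2)]).round(2),"stop -y",np.mean([edge(x,-44,-34,56) for x in range(45,58,2)]).round(2))
run("top","pics/t17f.png",np.array([0,0]),1)
run("top","pics/t27b.png",np.array([220,177]),8)
run("scene","pics/s17.png",np.array([225,167]),8)
run("scene","pics/s27f.png",np.array([0,0]),1)
E
```

```text
pics/t17f.png +y 28.74 -y -30.75 base +y 60.51 base -y(-85) -82.97 stop +y(39) 39.84 stop -y -37.38
pics/t27b.png +y 29.04 -y -30.19 base +y 60.54 base -y(-85) -82.87 stop +y(39) 39.49 stop -y -37.33
pics/s17.png +y 27.89 -y -31.28 base +y 61.19 base -y(-85) -84.31 stop +y(39) 39.38 stop -y -40.54
pics/s27f.png +y 28.56 -y -30.62 base +y 61.22 base -y(-85) -84.35 stop +y(39) 39.4 stop -y -40.62
```

```bash
python3 - <<'E'
import cv2,numpy as np
im=cv2.imread("pics/t27b.png")
a=cv2.resize(im[95:175,170:270],None,fx=5,fy=5,interpolation=cv2.INTER_CUBIC); b=cv2.resize(im[300:380,170:270],None,fx=5,fy=5,interpolation=cv2.INTER_CUBIC)
s=cv2.resize(cv2.imread("pics/s27f.png")[200:226,246:286],None,fx=12,fy=12,interpolation=cv2.INTER_CUBIC)
cv2.imwrite("pics/z1.png",np.vstack([a,b])[:600]); cv2.imwrite("pics/z2.png",b); 
g=cv2.cvtColor(im,cv2.COLOR_BGR2GRAY)
for r in range(112,150,4): print(r,g[r,190:246:4])
print()
for r in range(318,352,4): print(r,g[r,190:246:4])
E
```

```text
112 [190 184 182 183 181 177 166 155 142 136 132 133 132 130]
116 [190 184 185 189 189 185 167 146 123 111 103 104 103 102]
120 [191 186 190 198 201 198 177 152 120 101  88  90  89  90]
124 [192 188 194 204 209 207 186 159 123  99  82  84  84  86]
128 [191 186 191 201 207 207 187 160 124  99  82  84  83  83]
132 [191 186 187 192 195 194 176 152 121 100  85  85  83  82]
136 [193 189 185 183 179 176 158 137 112  97  87  86  83  82]
140 [196 193 186 176 165 157 138 122 104  95  87  85  84  83]
144 [199 197 188 178 160 145 126 113  98  91  85  84  83  84]
148 [200 199 193 185 166 147 127 116 102  94  86  84  83  85]

318 [194 192 190 188 186 185 183 180 163 140 115 100  88  86]
322 [192 189 188 189 190 190 186 181 162 141 115 100  87  84]
326 [191 189 192 197 200 200 193 183 160 139 113  99  86  84]
330 [192 190 196 206 211 209 197 183 157 135 110  98  86  84]
334 [193 191 199 210 215 212 196 176 147 126 104  95  86  84]
338 [193 191 198 208 212 208 189 165 136 117  99  92  86  86]
342 [196 195 198 203 202 194 172 149 122 106  92  88  84  84]
346 [199 199 199 198 190 178 156 135 112 100  89  85  81  81]
350 [201 203 202 198 183 167 144 129 113 106  99  98  96  95]
```

View pics/z1.png

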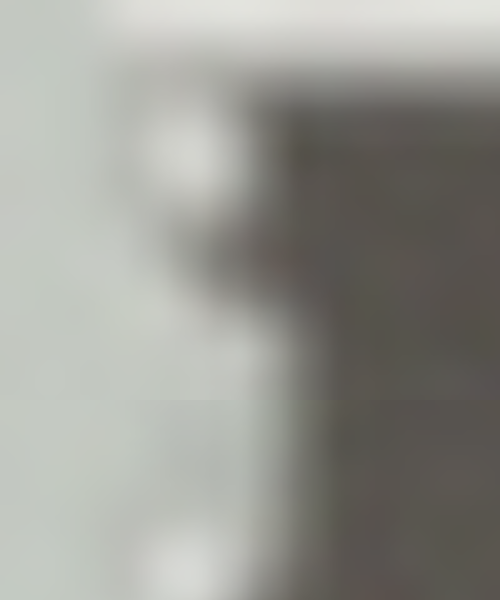

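Call:
{"op": "drive_tool", "data": {"moves": [[[0,0,0.02,0,0,0,215],[0.005,0,0.039,0,0,0,215],[0.012,0,0.039,0,0,0,215],[0.017,0,0.039,0,0,0,215],[0.0185,0,0.039,0,0,0,215]]]}}

```text
clock: 28.08
tcp_pos: [0.5263, -0.242, -0.0327]
orientation: [0.707, 0.007, 0.707, -0.008]
wrist_force: [-2.6, 4.3, 14.6]
finger_gap: 0.0207
```

Call:
{"op": "drive_tool", "data": {"moves": [[[0.0005,0,0,0,0,0,215],[0.0005,0,0,0,0,0,120],[0,0,0,0,0,0,60],[0,0,0,0,0,0,60],[-0.02,0,0,0,0,0,60]]], "squeeze": 30}}

```text
clock: 28.7
tcp_pos: [0.5248, -0.2411, -0.0141]
orientation: [0.706, 0.008, 0.708, -0.007]
wrist_force: [0.5, -1.0, 0.3]
finger_gap: 0.0655
```

Call:
{"op": "drive_tool", "data": {"moves": [[[-0.04,0,0,0,0,0,60],[-0.08,0,0,0,0,0,60],[-0.12,0,0,0,0,0,60],[-0.12,0,0,0,0,0,60],[-0.12,0,0,0,0,0,60]]]}}

```text
clock: 29.32
tcp_pos: [0.5249, -0.241, 0.1055]
orientation: [0.706, 0.008, 0.708, -0.007]
wrist_force: [-1.3, 0.1, -0.5]
finger_gap: 0.065
```

```bash
python3 - <<'E'
from h import *
plan([.515,-.234,.08],np.radians(90+2.2),0)
A={}
for n in ("scene","top"):
    ims=[cams.read_camera(n).astype(float) for _ in range(3)]
    m=np.mean(ims,0); np.save(f"{n}_avg.npy",m); cv2.imwrite(f"pics/{n}30.png",m.astype(np.uint8))
E
```

```text
t 29.32 tcp [ 0.5249 -0.241   0.1055] F [-1.3  0.1 -0.5] gap 0.065 j [-0.57  0.36 -0.1   1.11 -0.   -0.55]
dist 0.028 ang 3.4 rows>= 0.5
final [0.0255, 0.0068, -0.01, -0.0597, -0.0039, -0.0011, 0]
```

View pics/top30.png

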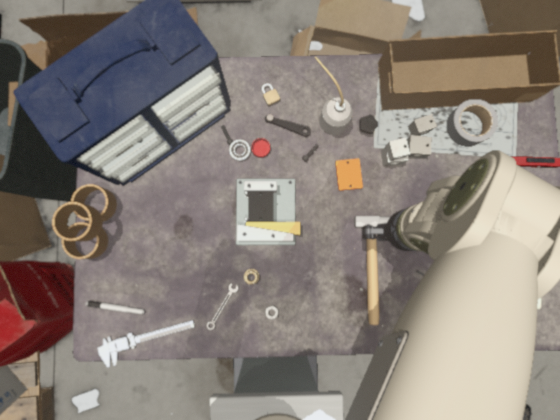

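View pics/scene30.png

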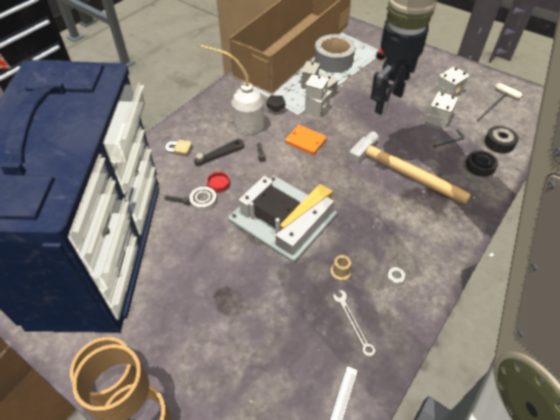

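Call:
{"op": "drive_tool", "data": {"moves": [[[0,0.05,0.013,0,0,0,28],[0,0.105,0.028,0,0,0,28],[0,0.165,0.044,0,0,0,28],[0.01,0.22,0.058,0,0,0,28],[0.03,0.27,0.0716,0,0,0,28]]]}}

```text
clock: 30.25
tcp_pos: [0.6029, 0.0297, 0.0752]
orientation: [0.706, 0.008, 0.708, -0.007]
wrist_force: [1.1, -0.3, -0.3]
finger_gap: 0.0759
```

```bash
python3 - <<'E'
from h import *
plan([.6026,.0273,.02],np.radians(88.7),28)
E
```

```text
t 30.25 tcp [0.6029 0.0297 0.0752] F [ 1.1 -0.3 -0.3] gap 0.0759 j [-0.08  0.43 -0.08  1.07  0.   -0.06]
dist 0.055 ang 0.2 rows>= 0.9
final [0.0552, -0.0025, -0.0, 0.0019, -0.0033, -0.0016, 28]
```

Call:
{"op": "drive_tool", "data": {"moves": [[[0.03,-0.0025,0,0.001,-0.003,-0.001,28],[0.06,-0.0025,0,0.001,-0.003,-0.001,28],[0.085,-0.0025,0,0.001,-0.003,-0.001,28],[0.098,-0.0025,0,0.001,-0.003,-0.001,28],[0.1,-0.0025,0,0.001,-0.003,-0.001,28]]]}}

```text
clock: 30.88
tcp_pos: [0.6017, 0.0273, -0.0258]
orientation: [0.706, 0.008, 0.708, -0.007]
wrist_force: [0.7, -0.5, 0.3]
finger_gap: 0.0763
```

Call:
{"op": "drive_tool", "data": {"moves": [[[0,0.004,0,0,0,0,28],[0,0.007,0,0,0,0,28],[0,0.009,0,0,0,0,28],[0,0.011,0,0,0,0,28],[0,0.013,0,0,0,0,28]]]}}

```text
clock: 31.5
tcp_pos: [0.6029, 0.0346, -0.025]
orientation: [0.707, 0.006, 0.707, -0.013]
wrist_force: [-0.3, -21.4, -0.9]
finger_gap: 0.0762
```

Call:
{"op": "drive_tool", "data": {"moves": [[[0,0.006,0,0,0,0,28],[0,0.008,0,0,0,0,28],[0,0.01,0,0,0,0,28],[0,0.012,0,0,0,0,28],[0,0.012,0,0,0,0,28]]]}}

```text
clock: 32.12
tcp_pos: [0.6032, 0.0339, -0.0254]
orientation: [0.706, 0.001, 0.708, -0.023]
wrist_force: [-0.2, -39.5, -5.9]
finger_gap: 0.0762
```

Call:
{"op": "drive_tool", "data": {"moves": [[[0,-0.004,0,0.005,0,0.03,28],[0,-0.007,0,0.005,0,0.03,28],[0,-0.007,0,0.005,0,0.03,28],[-0.03,-0.007,0,0.005,0,0.03,28],[-0.06,-0.007,0,0.005,0,0.03,28]]]}}

```text
clock: 32.75
tcp_pos: [0.6026, 0.0303, 0.0352]
orientation: [0.706, 0.013, 0.708, -0.014]
wrist_force: [0.6, -0.5, -0.3]
finger_gap: 0.076
```

Call:
{"op": "drive_tool", "data": {"moves": [[[-0.04,-0.02,0,0,0,0,28],[-0.06,-0.07,-0.02,0,0,0,28],[-0.06,-0.13,-0.04,0,0,0,28],[-0.06,-0.19,-0.06,0,0,0,28],[-0.06,-0.25,-0.07,0,0,0,28]]]}}

```text
clock: 33.38
tcp_pos: [0.5231, -0.2168, 0.0962]
orientation: [0.707, 0.012, 0.707, -0.012]
wrist_force: [1.8, -1.1, -0.4]
finger_gap: 0.0761
```

```bash
python3 - <<'E'
from fit import *
s,p,R=st(); print(s['clock'],p,s['wrist_force'])
J=[.6026,.0273,-.023]
def run(n,im,tag):
    im=im.astype(np.float32)
    def edge(xj,y0,y1,z,n_=400,ax=1):
        ys=np.linspace(y0,y1,n_); q=np.c_[np.full(n_,xj),ys,np.full(n_,z)] if ax else np.c_[ys,np.full(n_,xj),np.full(n_,z)]
        uv=proj(n,T(J,q*1e-3)).astype(np.float32); p=cv2.remap(im,uv[:,0].reshape(1,-1),uv[:,1].reshape(1,-1),cv2.INTER_CUBIC)[0]
        a,b=p[:40].mean(),p[-40:].mean(); k=np.where(np.diff(np.sign(p-(a+b)/2)))[0]; return ys[k[0]]
    f=lambda l,h,rng,z:[round(float(edge(x,l,h,z)),1) for x in rng]
    a=[edge(x,24,36,53) for x in range(-14,15,2)]; b=[edge(x,-36,-24,53) for x in range(-25,26,2)]
    print(tag,n,"+y",np.mean(a).round(2),"slope",np.polyfit(range(-14,15,2),a,1)[0].round(3),"-y",np.mean(b).round(2),"slope",np.polyfit(range(-25,26,2),b,1)[0].round(3))
for n in ("top","scene"):
    run(n,cv2.cvtColor(np.load(f"{n}_avg.npy").astype(np.uint8),cv2.COLOR_BGR2GRAY),"before push")
    im=cams.read_camera(n); cv2.imwrite(f"pics/{n}33.png",im)
    run(n,cv2.cvtColor(im,cv2.COLOR_BGR2GRAY),"after push")
    if n=="top": crop("top",im,(300,225),100,8,"pics/t33.png"); crop("top",im,(270,215),100,8,"pics/t33b.png")
E
python3 butt.py 33
```

```text
33.375 [ 0.52308165 -0.2168256   0.09624538] [ 1.83673684 -1.14290869 -0.41321854]
before push top +y 29.03 slope 0.008 -y -30.19 slope 0.002
after push top +y 30.29 slope 0.012 -y -29.74 slope -0.002
pics/t33.png origin 250 187 scale 8
pics/t33b.png origin 220 177 scale 8
before push scene +y 28.44 slope 0.017 -y -30.65 slope 0.002
after push scene +y 29.7 slope 0.007 -y -29.87 slope 0.002
33 (np.float64(300.23), np.float64(-94.7))
```

View pics/t33b.png

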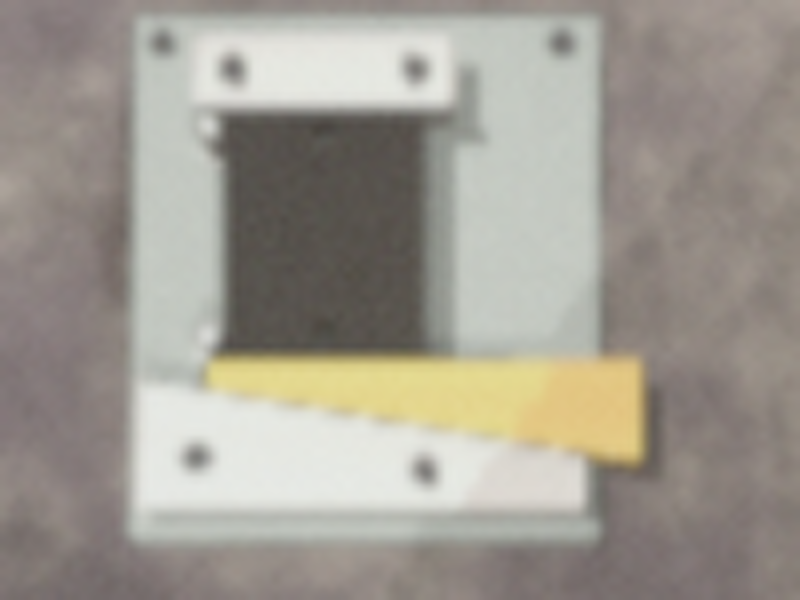

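View pics/scene33.png

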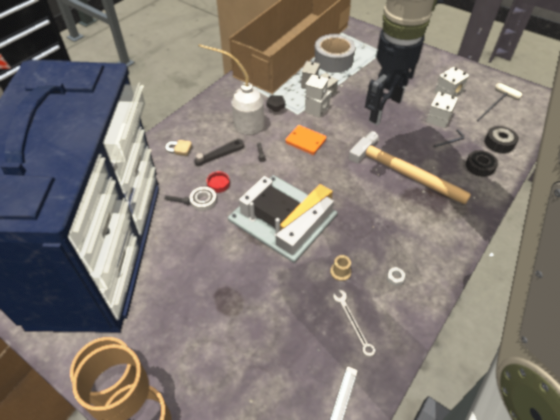

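```bash
python3 - <<'E'
from h import *
plan([.5255,-.2415,-.0335],np.radians(88.8),0)
E
```

```text
t 33.48 tcp [ 0.5231 -0.2215  0.0961] F [ 0.1  0.8 -0.2] gap 0.076 j [-0.54  0.34 -0.15  1.08 -0.   -0.5 ]
dist 0.131 ang 1.3 rows>= 2.1
final [0.1297, -0.0195, 0.0033, -0.0217, -0.0007, 0.0032, 0]
```

Call:
{"op": "drive_tool", "data": {"moves": [[[0.02,-0.0195,0.0033,-0.02,0,0.003,60],[0.06,-0.0195,0.0033,-0.02,0,0.003,60],[0.1,-0.0195,0.0033,-0.02,0,0.003,60],[0.125,-0.0195,0.0033,-0.02,0,0.003,80],[0.1297,-0.0195,0.0033,-0.02,0,0.003,100]]]}}

```text
clock: 34.1
tcp_pos: [0.5246, -0.239, -0.0353]
orientation: [0.706, 0.008, 0.708, -0.006]
wrist_force: [-0.7, -0.0, 0.9]
finger_gap: 0.052
```

Call:
{"op": "drive_tool", "data": {"moves": [[[0,0,0,0,0,0,130],[0,0,0,0,0,0,190],[0,0,0,0,0,0,215],[0,0,0,0,0,0,215],[-0.01,0,0,0,0,0,215]]], "squeeze": 120}}

```text
clock: 34.72
tcp_pos: [0.5241, -0.2385, -0.0251]
orientation: [0.705, 0.008, 0.709, -0.006]
wrist_force: [-0.2, 0.3, -4.2]
finger_gap: 0.0209
```

```bash
python3 - <<'E'
from h import *
plan([.5105,-.15,-.015],np.radians(88.7),0)
im=cams.read_camera("scene"); crop("scene",im,(385,150),160,5,"pics/s35.png")
E
```

```text
t 34.73 tcp [ 0.5241 -0.2385 -0.0251] F [-0.2  0.3 -4.2] gap 0.0209 j [-0.57  0.47 -0.28  0.82  0.   -0.55]
dist 0.09 ang 0.3 rows>= 1.4
final [-0.0098, 0.0882, -0.0154, 0.0021, -0.0046, -0.003, 0]
pics/s35.png origin 305 90 scale 5
```

View pics/s35.png

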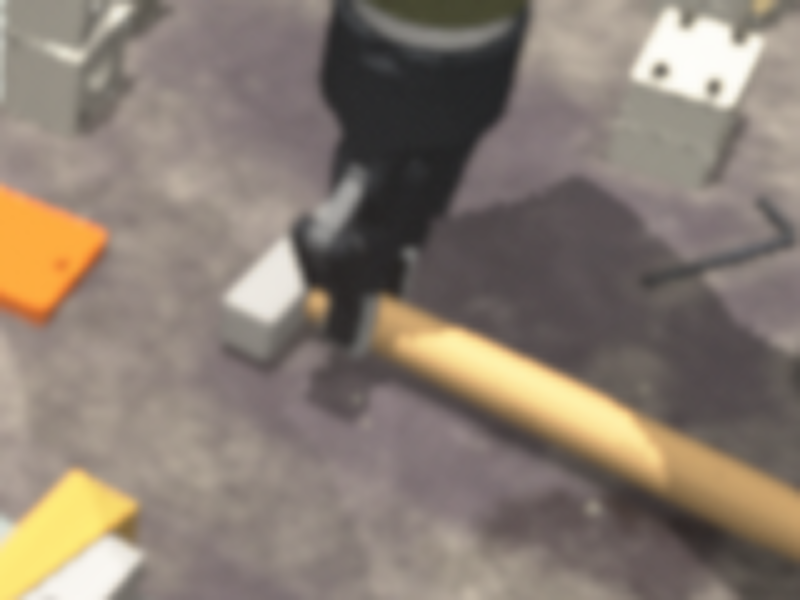

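Call:
{"op": "drive_tool", "data": {"moves": [[[-0.008,0.01,-0.004,0.002,-0.004,-0.003,215],[-0.008,0.04,-0.01,0.002,-0.004,-0.003,215],[-0.008,0.07,-0.0154,0.002,-0.004,-0.003,215],[-0.008,0.088,-0.0154,0.002,-0.004,-0.003,215],[-0.008,0.088,-0.0154,0.002,-0.004,-0.003,215]]]}}

```text
clock: 35.4
tcp_pos: [0.5112, -0.1493, -0.0152]
orientation: [0.707, 0.007, 0.707, -0.008]
wrist_force: [0.2, -0.2, -3.9]
finger_gap: 0.0208
```

```bash
python3 look.py 36; python3 butt.py 36;
```

```text
t 35.4 tcp [ 0.5112 -0.1493 -0.0152] F [ 0.2 -0.2 -3.9] gap 0.0208 j [-0.43  0.39 -0.39  0.79 -0.   -0.41]
dist 0.018 ang 0.2 rows>= 0.3
final [0.0007, 0.0179, -0.0017, 0.0023, 0.0009, 0.001, 215]
pics/t36.png origin 250 187 scale 8
36 (np.float64(300.22), np.float64(-94.68))
```

View pics/t36.png

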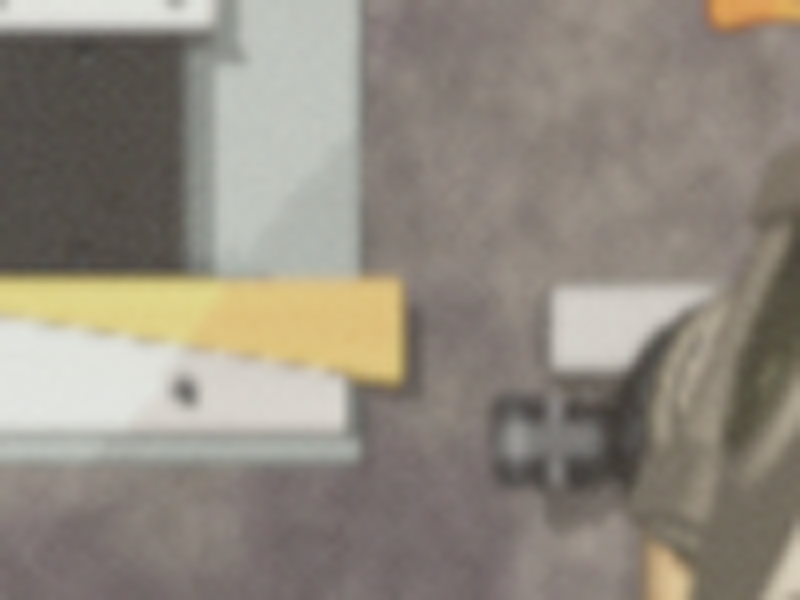

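Call:
{"op": "drive_tool", "data": {"moves": [[[0,0.003,0,0.002,0,0,215],[0,0.05,-0.001,0.002,0,0,215],[0,0.055,-0.001,0.002,0,0,215],[0,0.03,-0.001,0.002,0,0,215],[0,0.002,-0.001,0.002,0,0,215]]]}}

```text
clock: 36.08
tcp_pos: [0.5111, -0.1495, -0.0151]
orientation: [0.708, 0.008, 0.706, -0.009]
wrist_force: [0.7, 0.2, -4.1]
finger_gap: 0.0209
```

```bash
python3 look.py 37; python3 butt.py 37;
```

```text
t 36.08 tcp [ 0.5111 -0.1495 -0.0151] F [ 0.7  0.2 -4.1] gap 0.0209 j [-0.43  0.39 -0.39  0.79 -0.   -0.41]
dist 0.018 ang 0.2 rows>= 0.3
final [0.0009, 0.018, -0.0016, -0.0006, 0.0021, 0.0019, 215]
pics/t37.png origin 250 187 scale 8
37 (np.float64(300.15), np.float64(-94.52))
```

Call:
{"op": "drive_tool", "data": {"moves": [[[0,-0.008,0,0,0,0,215],[0,0.045,0,0,0,0,215],[0,0.055,0,0,0,0,215],[0,0.03,0,0,0,0,215],[0,0.002,0,0,0,0,215]]]}}

```text
clock: 36.75
tcp_pos: [0.5119, -0.1517, -0.0148]
orientation: [0.708, 0.007, 0.706, -0.011]
wrist_force: [0.6, 0.1, -4.9]
finger_gap: 0.0208
```

```bash
python3 look.py 38; python3 butt.py 38; 
```

```text
t 36.75 tcp [ 0.5119 -0.1517 -0.0148] F [ 0.6  0.1 -4.9] gap 0.0208 j [-0.44  0.39 -0.39  0.79 -0.   -0.41]
dist 0.02 ang 0.4 rows>= 0.3
final [0.0011, 0.0203, -0.0025, -0.0015, 0.003, 0.0056, 215]
pics/t38.png origin 250 187 scale 8
38 (np.float64(300.16), np.float64(-94.54))
```

View pics/t38.png

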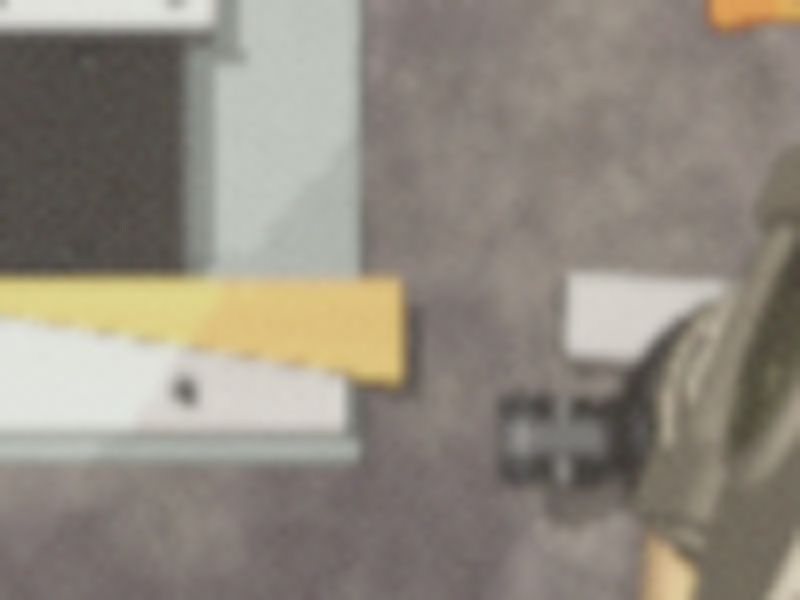

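Call:
{"op": "drive_tool", "data": {"moves": [[[0,-0.03,0,0,0,0,215],[0,-0.07,0.008,0,0,0,215],[0.003,-0.092,0.013,0,0,0,215],[0.012,-0.092,0.013,0,0,0,215],[0.0175,-0.092,0.013,0,0,0,215]]]}}

```text
clock: 37.42
tcp_pos: [0.5224, -0.2475, -0.032]
orientation: [0.708, 0.007, 0.706, -0.012]
wrist_force: [-4.2, -2.1, 20.1]
finger_gap: 0.0206
```

Call:
{"op": "drive_tool", "data": {"moves": [[[0.002,0,0,0,0,0,215],[0.002,0,0,0,0,0,120],[0,0,0,0,0,0,60],[0,0,0,0,0,0,60],[-0.02,0,0,0,0,0,60]]], "squeeze": 30}}

```text
clock: 38.05
tcp_pos: [0.521, -0.246, -0.0134]
orientation: [0.707, 0.007, 0.707, -0.011]
wrist_force: [-0.6, -0.4, -0.6]
finger_gap: 0.0654
```

Call:
{"op": "drive_tool", "data": {"moves": [[[-0.04,0,0,0,0,0,60],[-0.08,0,0,0,0,0,60],[-0.12,0,0,0,0,0,60],[-0.12,0,0,0,0,0,60],[-0.12,0,0,0,0,0,60]]]}}

```text
clock: 38.67
tcp_pos: [0.5208, -0.245, 0.1062]
orientation: [0.707, 0.007, 0.707, -0.011]
wrist_force: [0.1, -0.2, 0.5]
finger_gap: 0.065
```

```bash
python3 - <<'E'
from fit import *
s,p,R=st(); print(s['clock'],p,s['wrist_force'])
J=[.6026,.0273,-.023]
def run(n,im,tag):
    im=im.astype(np.float32)
    def edge(xj,y0,y1,z,n_=400,ax=1):
        ys=np.linspace(y0,y1,n_); q=np.c_[np.full(n_,xj),ys,np.full(n_,z)] if ax else np.c_[ys,np.full(n_,xj),np.full(n_,z)]
        uv=proj(n,T(J,q*1e-3)).astype(np.float32); p=cv2.remap(im,uv[:,0].reshape(1,-1),uv[:,1].reshape(1,-1),cv2.INTER_CUBIC)[0]
        a,b=p[:40].mean(),p[-40:].mean(); k=np.where(np.diff(np.sign(p-(a+b)/2)))[0]; return ys[k[0]]
    a=[edge(x,24,36,53) for x in range(-14,15,2)]; b=[edge(x,-36,-24,53) for x in range(-25,26,2)]
    print(tag,n,"+y",np.mean(a).round(2),"-y",np.mean(b).round(2),"slope",np.polyfit(range(-25,26,2),b,1)[0].round(3))
for n in ("top","scene"):
    im=cams.read_camera(n); cv2.imwrite(f"pics/{n}40.png",im)
    run(n,cv2.cvtColor(im,cv2.COLOR_BGR2GRAY),"final")
    if n=="scene": crop("scene",im,(330,190),200,4,"pics/s40.png")
    if n=="top": crop("top",im,(300,225),100,8,"pics/t40.png"); crop("top",im,(320,230),160,5,"pics/t40b.png")
E
python3 butt.py 40
```

```text
38.675 [ 0.52081368 -0.2449549   0.10618991] [ 0.09018625 -0.22824497  0.46705858]
final top +y 30.18 -y -29.58 slope -0.0
pics/t40.png origin 250 187 scale 8
pics/t40b.png origin 240 170 scale 5
final scene +y 29.83 -y -29.81 slope -0.001
pics/s40.png origin 230 115 scale 4
40 (np.float64(300.23), np.float64(-94.71))
```

View pics/t40b.png

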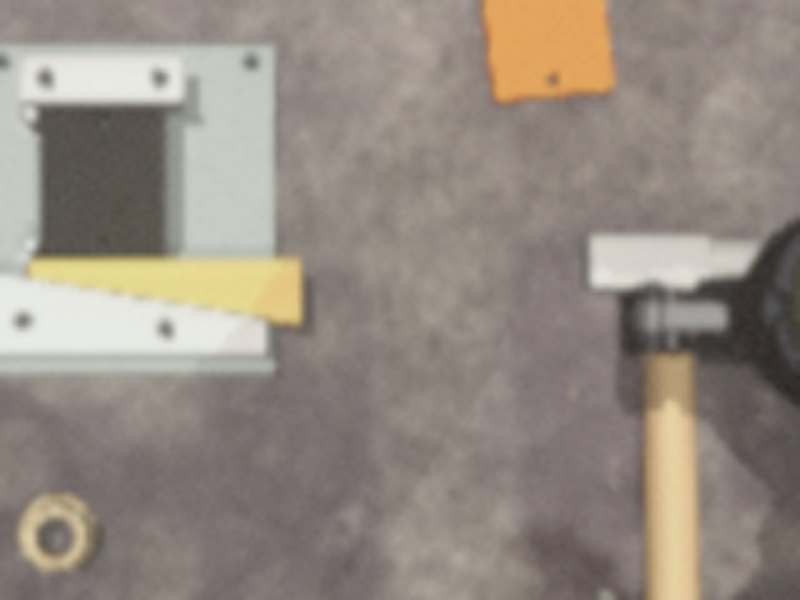

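View pics/s40.png

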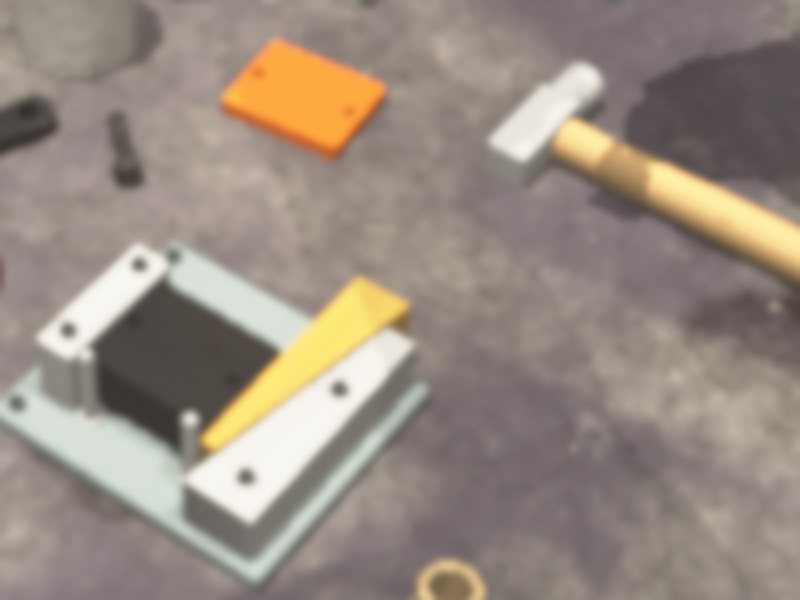

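All checks agree, so I'm handing the job in.

```bash
python3 -c "
from workcell import env
print(env.hand_in())"
```

```text
the job is handed in; nothing more can be done
None
```

The job is handed in at about 39 s. The three plates are stacked and square in the jig, the wedge is tapped tight, and the hammer lies on the bench clear of the jig.

**What I did**
- **Plate:** I laid the black plate on the two in the jig, squeezed the pile in line, and pushed it against the pins and the end stop.
- **Wedge:** I tapped it in with the hammer, from about y -120 to -94.7 mm, until blows no longer moved it.
- **Out of order:** The pictures then showed the pile about 1 mm short of the pins. I laid the hammer down, pushed the already clamped pile flush with the fingers (up to about 40 N), picked the hammer up again and gave two more blows. The wedge stayed at about -94.6 mm. Then I laid the hammer down for good.

**Last checks**
- **Pile:** The top plate's long sides measured +30.2 / -29.6 mm (top camera) and +29.8 / -29.8 mm (scene camera), with no skew. Squared is ±30 mm.
- **Lower plates:** I could not measure these separately; from the side the pile looks like one straight block.
- **Wedge:** Its butt is at about -94.7 mm, against an expected -95 mm.
- **Untouched:** The orange plate was not touched. At hand-in the gripper was open and well above everything.

**What disagreed or failed**
- **Finger height:** The fingers ended about 45 mm higher than the reported TCP, so my first grasps of the plate closed above it. I went by the pictures and contact forces from then on.
- **Clamp:** The clamped pile still slid about 1 mm under that push. The last blows did not move the wedge, but I did not test the clamping force again.
- **Blow forces:** The force was only shown between moves (40 N at most there), so I could not see the peaks of the blows.

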